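Fetch the pepper mill from the two-tier carousel

ROBOT

A 6-joint arm with a two-finger parallel gripper is mounted at the origin on a cart in front of the work surface, level with it; the furniture and walls round the work are solid. World frame = base frame: x ahead of the robot, y to its left, z up, the work surface at z = 0. Lengths are in mm, angles in rad, forces in N, time in s.
With the tool pointing down it reaches from about 250 to 775 mm from the base axis. Payload 8.9 kg.
Tool frame: the origin (TCP) lies midway between the tips of the shut fingers; the grasp point (between the pads) lies 19 mm behind it; z points along the fingers, y is the line along which they close (so a half turn about z gives the same grasp; the last joint's range is limited). The gripper opens to 85 mm and grips with 20 to 120 N. Pads are 22 mm wide; open, the fingers measure 114 mm over their backs; the gripper's body (76 mm by 85 mm) begins 54 mm behind the grasp point. The pads swing forward as they close: fully open they stand 13 mm farther back than shut.
Start: joints at [-1.371, 0.291, -0.153, 1.127, 0, 1.431], TCP at [174.488, -495.154, 231.305] pointing down, gripper open.
Joint ranges: [-2.52, 2.52], [-0.91, 1.74], [-1.3, 1.37], [-1.96, 2.02], [-1.52, 1.47], [-3.14, 3.14]. Speed limits (rad/s): [2.22, 2.22, 2.79, 3.14, 3.14, 3.14].

INTERFACE

Orientations are given as a unit quaternion [x, y, z, w].
In Python, from bench import bot gives the robot as it stands.
- The arm moves only by the tool send_rows, never from a script. Its argument "moves" is one flat list of numbers, 7 for each row, row after row: the shift along the tool's x, y, z in cm, then the turn, a rotation vector about the tool's x, y, z in rad, then the opening, from 0 (shut) to 1 (fully open). In form: [dx, dy, dz, rx, ry, rz, jaw, dx, dy, dz, rx, ry, rz, jaw, ...]. A call has exactly 8 rows; each row shifts and turns the commanded pose from where the row before left it, along the tool's axes as they then stand; what a row does not reach is not made up. A row lasts 1/12 s, in which the tool goes at most 41.7 mm and 7.16 degrees, less where a joint would pass 70% of its speed; a pose out of reach is approached as far as the arm can. A call is refused whole if a number of a shift passes 4.17 or a number of a turn 0.125, either way. A call with a gripper value outside its range is refused whole. The fingers move at their own pace and stop on an object; "grip_force" is the grip in N (left out, the last holds). Time passes only in rows, so rows that do not move let the fingers close, or fill a call up. It gives the time, the measured TCP pose, the force, the opening and the grip force at its end, in the units of the state.
- bot.state(): the state, without advancing time (a new reading comes with each control period).
- bot.read_camera(name): name is "scene" or "top" or "wrist"; returns (picture, depth): 384x512x3 uint8, blue, green, red; 384x512 float32, mm along the optical axis (not along the pixel's ray), 0 where there is no reading.
- bot.camera_info(name): a dict with "camera_matrix" (3x3 intrinsics, pixels), "R" (3x3) and "t" (3): a world point X has camera coordinates R X + t. Camera axes: x right, y down, z forward; pixel columns grow to the right and rows downward; lengths in mm; the calibration is good to about 2 mm. A picture is of the moment at which its call begins: read the wrist's pose just before it. camera_info takes no time and is no camera call; for the wrist camera it gives the pose at the moment of the call.
- bot.sign_off(): hands the job in; it is judged then, once.
The state is a dict: "time_s": time; "qpos": joint angles; "qd": joint speeds; "joint_efforts": joint torques, N m; "tcp_pos": TCP position; "tcp_rot": TCP orientation; "force": force on the tool from outside, world axes, zero at the start; "torque": the same for the moment, N m; "gripper_width": opening from 0.0 (shut) to 1.0 (fully open); "grip_force": force on a finger pad.
Only numpy, scipy, OpenCV 4.12 (cv2) and the standard library are available. Lean on these libraries where they do the work, as an engineer would, in place of code of your own. Each camera call takes 0.05 s, during which the arm holds its last target. There are 200 camera calls.

TASK

Turn the two-tier carousel (its rail posts are good to push on) until the pepper mill has come round to the front, facing you. Then take the mill out from under the upper tier: lift it upright over the wire rail, draw it forward, and stand it upright on the floor of the serving tray, beside the tumbler and not on the fork, without letting it drop. Everything else must stay standing in its place on the carousel and on the tray.

Things in the scene. Friction and masses are not known exactly. Their poses are not given: they have to be found in the camera images.
- carousel: Turning part of a two-tier wooden carousel. Origin: centre of the lower deck's upper face, 36 mm above the worktop; z up; x, y turn with it. Lower deck 324 mm across. A steel wire rail (6 mm thick) rings it at radius 153 mm, top 29 mm above the deck. Turns over a full turn either way and stays where left; pushing a post takes about 1.5 to 3 N.
- rail_ring (a point): Centre of the ring formed by the wire rail, on the carousel's axis, at the height of the rail's top. Six upright wooden posts carry the rail and turn with the deck: at radius 153 mm, at 30, 90, 150, 210, 270 and 330 degrees from the carousel's x axis, 12 mm thick, each with a ball top 17 mm across; they reach 65 mm above the deck, 36 mm above the rail.
- upper_tier (a point): Centre of the underside of the round upper tier, 190 mm across, 200 mm above the lower deck, turning with it; its lip is 215 mm above the deck. A central steel column, 22 mm thick, carries it (44 mm wide collar just below the tier) and ends in a wooden ball 270 mm above the deck.
- front_place (a point): Point on the lower deck's upper face, 105 mm from the carousel's axis, straight towards the robot (along -x). It does not turn: it marks the front of the carousel, where the mill is to be brought.
- microwave_corner (a point): Front upper left corner of the microwave, a fixed box that stands behind the tray and to the right of the carousel: from this corner it reaches 0.42 m to the right (-y), 0.34 m back (+x) and down to the worktop. A boiler hangs over its rear half.
- pepper_mill: Dark wooden pepper mill, 145 mm tall, 58 mm across at the foot. Its round head is 50 mm across from 105 to 134 mm above the foot, with a 12 mm metal knob on top. Origin: centre of its foot; z up. Stands on the lower deck about 105 mm from the axis, on the carousel's x axis, never at the front to begin with. 0.13 to 0.25 kg; being tall it rocks, and may fall, if the carousel is jerked.
- mustard_jar: Mustard jar, 66 mm across, 94 mm tall, on the lower deck about 105 mm from the axis; origin: centre of its foot. The four lower-deck neighbours stand in any order at 60, 120, 240 and 300 degrees from the carousel's x axis.
- blue_jar: Small open pale blue jar, 67 mm across, 82 mm tall, on the lower deck like the mustard jar; origin: centre of its foot.
- tin: Food tin, 75 mm across, 58 mm tall, on the lower deck like the mustard jar; origin: centre of its foot.
- egg_timer: White kitchen timer, 69 mm across, 56 mm tall, on the lower deck like the mustard jar; origin: centre of its foot.
- espresso_cup: White espresso cup, 51 mm tall, standing on the upper tier within its lip; origin: at the height of its foot, 13 mm from the cup's axis towards the handle.
- matchbox: Matchbox, 37 x 53 x 16 mm, lying on the upper tier within its lip; origin: centre of its underside.
- tray: Wooden serving tray, fixed to the worktop, 186 mm (its x) by 300 mm (its y). Origin: centre of its underside; floor 8 mm above the origin; rim 8 mm thick, 22 mm high. A steel bar handle stands on each short rim, top 46 mm above the worktop. Inside: 170 x 284 mm.
- tumbler: Clear glass tumbler, 77 mm across, 89 mm tall, standing anywhere along the length of the tray; origin: centre of its foot.
- fork: Steel fork, 196 x 27 x 13 mm, lying on the tray along the edge nearest the robot, about 66 mm in front of the tray's centre; origin: its middle, at its underside.
Not all that is in view belongs to the job. Leave any pink look-alike of the tin alone.

How it is judged (in metres and radians):
On the way, in this order (a step that is already met when the one before it is completed fails the run):
1. the carousel has been turned so that the mill, still standing on the lower deck, is at the front (within 60 mm of the front place) (horizontal distance between pepper_mill and front_place below 0.06 m and z of pepper_mill in the frame of carousel between -0.004 and 0.006 m and angle between pepper_mill's own z axis and vertical below 0.15 rad), for 0.2 s.
2. the mill's foot has been lifted above the rail while the mill is still inside it (z of pepper_mill in the frame of carousel above 0.029 m and horizontal distance between pepper_mill and carousel below 0.128 m and angle between pepper_mill's own z axis and vertical below 0.4 rad), for 0.05 s.
At the end, for the whole second after the job is handed in: The mill stands upright (within 6 degrees), released and still, its whole foot on the tray floor (within 60 mm of centre in tray x, 118 mm in y), off the fork; all else on the carousel still stands in its tier; tumbler and fork still lie on the tray, moved less than 30 mm (angle between pepper_mill's own z axis and vertical below 0.1 rad and x of pepper_mill in the frame of tray between -0.06 and 0.06 m and y of pepper_mill in the frame of tray between -0.118 and 0.118 m and z of pepper_mill in the frame of tray between 0.004 and 0.012 m and linear speed of pepper_mill below 0.02 m/s and contact force between the fingers and pepper_mill below 0.05 N and angle between each of mustard_jar, blue_jar, tin, egg_timer, espresso_cup, matchbox, tumbler's own z axis and vertical below 0.2 rad and horizontal distance between each of mustard_jar, blue_jar, tin, egg_timer and carousel below 0.13 m and z of mustard_jar in the frame of carousel between -0.006 and 0.012 m and z of blue_jar in the frame of carousel between -0.006 and 0.012 m and z of tin in the frame of carousel between -0.006 and 0.012 m and z of egg_timer in the frame of carousel between -0.006 and 0.012 m and horizontal distance between each of espresso_cup, matchbox and carousel below 0.09 m and z of espresso_cup in the frame of carousel between 0.2 and 0.222 m and z of matchbox in the frame of carousel between 0.2 and 0.222 m and z of tumbler in the frame of tray between 0.004 and 0.012 m and distance of each of tumbler, fork from where it was at the start of the episode below 0.03 m and z of fork in the frame of tray between 0.002 and 0.014 m); the robot touches nothing.
It fails at once if the mill is tipped more than 30 degrees (angle between pepper_mill's own z axis and vertical above 0.52 rad).
It fails at once if the mill is let go in the air (more than 15 mm above the tray's floor, off the carousel) (horizontal distance between pepper_mill and carousel above 0.17 m and z of pepper_mill in the frame of tray above 0.023 m and contact force between the fingers and pepper_mill below 0.02 N).
It fails at once if something else on the carousel is knocked over (angle between any of mustard_jar, blue_jar, tin, egg_timer, espresso_cup, matchbox's own z axis and vertical above 0.45 rad).
It fails at once if the tumbler is knocked over or pushed more than 30 mm (angle between tumbler's own z axis and vertical above 0.45 rad or distance of tumbler from where it was at the start of the episode above 0.03 m).
It also fails if it takes over 72 s, if anything falls off the work surface, if the arm or the gripper's body presses on something with over 40 N, if the wrist force passes 120 N, or if a joint passes its speed limit or range.

## Working session

There is one attempt and no reset: what is moved stays moved. The work goes in short steps, Python scripts to look and compute and a tool call to move; the robot and the scene stay as the last step left them, time stands still between calls to the robot, and variables do not carry over. Pictures are saved under pics/ and viewed, at most 13 in all, crops included, and the job is handed in when it is done.

Besides the shell and the picture viewer there is one more tool, called after "Call:" as a command line: name --argument value ..., lists and objects as JSON in quotes. send_rows: Moves the arm, as the interface text tells. Its arguments: {"type":"object","properties":{"moves":{"type":"array"},"grip_force":{"type":"number"}},"required":["moves"]}

```bash
ls; mkdir -p pics; python3 - <<'E'
from bench import bot
import cv2,numpy as np
print(bot.state())
for n in("scene","top"):
    im,d=bot.read_camera(n); np.savez(f"{n}0.npz",im=im,d=d); cv2.imwrite(f"pics/{n}0.png",im)
    print(n,bot.camera_info(n))
E
```

```text
pics
{'time_s': 0.0, 'qpos': array([-1.37127685e+00,  2.91298852e-01, -1.54096840e-01,  1.12668920e+00,
       -9.24560895e-06,  1.43145994e+00]), 'qd': array([-0.00025106,  0.00115873,  0.00186913, -0.00147249, -0.00064638,
        0.00027885]), 'joint_efforts': array([ 1.55104881e-03, -5.37145650e+01,  3.31364143e+01,  1.61923526e-02,
       -8.64830827e-05,  4.30402466e-06]), 'tcp_pos': array([ 174.41305538, -494.73684108,  230.73365356]), 'tcp_rot': array([ 9.85681184e-01,  1.68618470e-01, -2.40052096e-05, -6.43850736e-04]), 'force': array([0.27464286, 0.77251221, 0.57199931]), 'torque': array([-0.07834446, -0.00176794,  0.03528944]), 'grip_force': 0.0, 'gripper_width': 1.0024700276864533}
scene {'camera_matrix': array([[397.05143444,   0.        , 257.94429899],
       [  0.        , 397.05143444, 190.14315578],
       [  0.        ,   0.        ,   1.        ]]), 'R': array([[ 0.53367096, -0.84551939, -0.01709571],
       [-0.37610078, -0.21918256, -0.90028174],
       [ 0.75745859,  0.48688393, -0.43497187]]), 't': array([-232.55822191,  380.41831106,  869.86542963])}
top {'camera_matrix': array([[368.80066861,   0.        , 251.94629506],
       [  0.        , 368.80066861, 190.99104383],
       [  0.        ,   0.        ,   1.        ]]), 'R': array([[ 0.1491657 , -0.98880895,  0.0025416 ],
       [-0.76453087, -0.1169618 , -0.63388681],
       [ 0.62709022,  0.09261104, -0.77342165]]), 't': array([  17.12831057,  568.46578941, 1111.60321927])}
```

View pics/scene0.png

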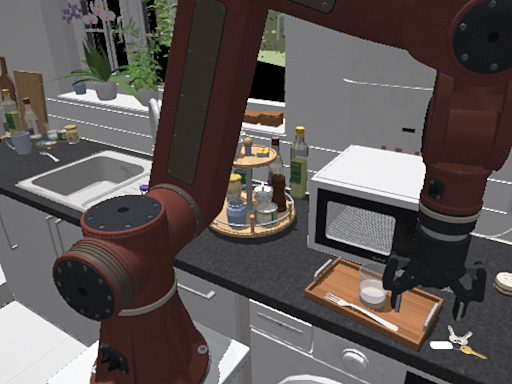

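View pics/top0.png

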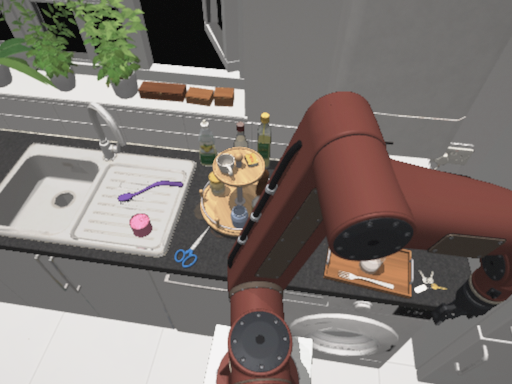

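The scene camera shows the carousel around (250,205), with the dark mill at (279,190) on its right-rear side. The tray is at (372,297), with the tumbler at (373,288) and the fork at (360,310). In the top view the arm hides part of the carousel's right side. Next I'll build an orthographic map from the depth data.

```bash
cat > h.py <<'E'
from bench import bot
import cv2,numpy as np
def cloud(n,im=None,d=None,info=None):
    if im is None: 
        info=bot.camera_info(n); im,d=bot.read_camera(n)
    info=info or bot.camera_info(n); K=info["camera_matrix"]
    v,u=np.nonzero(d>0); z=d[v,u]
    P=np.c_[(u-K[0,2])*z/K[0,0],(v-K[1,2])*z/K[1,1],z]
    return (P-info["t"])@info["R"], im[v,u], np.c_[u,v]
def proj(n,X):
    i=bot.camera_info(n);p=(np.atleast_2d(X)@i["R"].T+i["t"])@i["camera_matrix"].T
    return p[:,:2]/p[:,2:]
def tool():
    s=bot.state(); return s
E
python3 - <<'E'
from h import *
Ps=[];Cs=[]
for n in("scene","top"):
    f=np.load(n+"0.npz");P,C,_=cloud(n,f["im"],f["d"]);Ps.append(P);Cs.append(C)
    # tier lip top z~251
    m=(P[:,2]>225)&(P[:,2]<257)&(P[:,0]>350)&(P[:,0]<900)&(P[:,1]<350)&(P[:,1]>-150)
    print(n,m.sum(),np.percentile(P[m],[2,50,98],axis=0).round())
    m=(P[:,2]>33)&(P[:,2]<39)&(P[:,0]>300)&(P[:,0]<900)&(P[:,1]<350)&(P[:,1]>-150)
    print(n,m.sum(),np.percentile(P[m],[2,50,98],axis=0).round())
P=np.vstack(Ps);C=np.vstack(Cs)
m=(P[:,2]>4)&(P[:,2]<330)&(P[:,0]>250)&(P[:,0]<800)&(P[:,1]<300)&(P[:,1]>-500)
P,C=P[m],C[m];o=np.argsort(P[:,2]);P,C=P[o],C[o]
img=np.full((550,800,3),255,np.uint8)
for p,c in zip(P,C):
    r=int(800-p[0]);q=int(300-p[1]); img[max(r-1,0):r+1,max(q-1,0):q+1]=c
cv2.imwrite("pics/ortho.png",img)
im=np.load("scene0.npz")["im"][130:340,190:460]
cv2.imwrite("pics/crop.png",cv2.resize(im,(771,600),interpolation=cv2.INTER_CUBIC))
E
```

```text
scene 1570 [[ 548. -148.  228.]
 [ 641.   72.  249.]
 [ 885.  220.  254.]]
scene 937 [[ 478. -116.   33.]
 [ 565.  110.   37.]
 [ 863.  268.   39.]]
top 1290 [[545.  78. 229.]
 [619. 154. 247.]
 [885. 336. 255.]]
top 1039 [[481. 114.  33.]
 [613. 217.  37.]
 [730. 314.  39.]]
```

View pics/ortho.png

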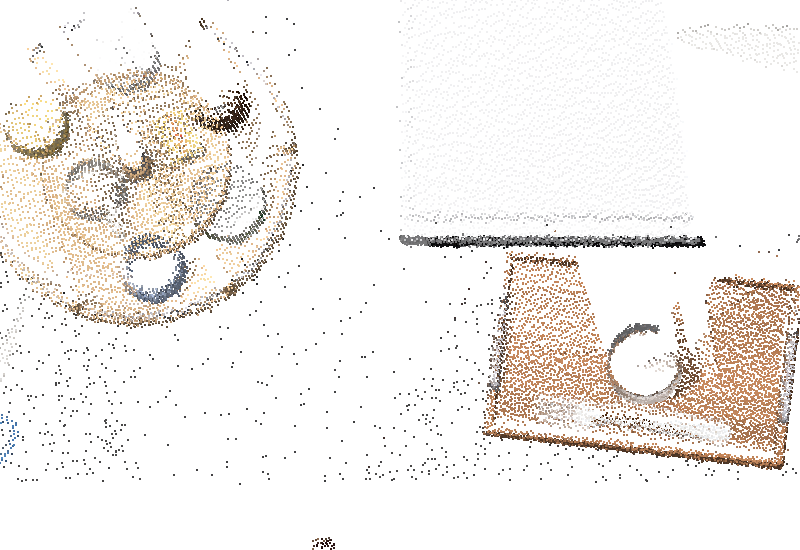

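View pics/crop.png

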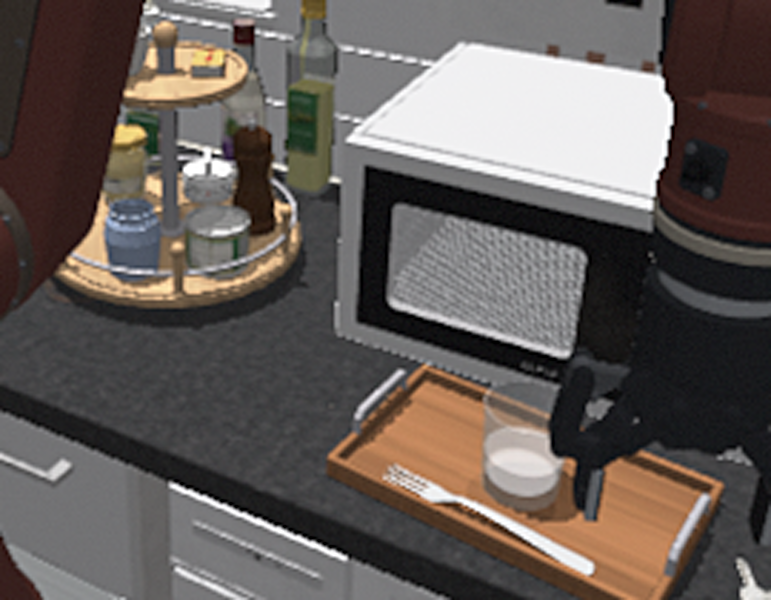

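The map gives x = 800 − row and y = 300 − col. Reading off it:
- Carousel: axis about (637,165).
- Mill: about −55° round from the +x direction, right-rear.
- Tray: centre near (445,−340), with the tumbler near its middle and the fork along the near edge.
- Microwave: corner at about (560,−100).

I'll refine these by fitting.

```bash
python3 - <<'E'
from h import *
from scipy.optimize import least_squares
D=[];
for n in("scene","top"):
    f=np.load(n+"0.npz");D.append(cloud(n,f["im"],f["d"])[:2])
P=np.vstack([d[0] for d in D]);C=np.vstack([d[1] for d in D]).astype(int)
c0=np.array([637,165.])
r=lambda c,Q:np.hypot(Q[:,0]-c[0],Q[:,1]-c[1])
for name,z0,z1,R in(("lip",249,253,95),("rail",58,67,153),("deckside",8,30,162)):
    for Pd in (P,D[0][0],D[1][0]):
        Q=Pd[(Pd[:,2]>z0)&(Pd[:,2]<z1)]; Q=Q[np.abs(r(c0,Q)-R)<9]
        s=least_squares(lambda p:r(p,Q)-p[2] if 0 else r(p,Q)-p[2],[*c0,R],loss="soft_l1",f_scale=2)
        print(name,len(Q),s.x.round(1))
c=c0
def show(n,Q):print(n,len(Q),np.percentile(Q,[3,50,97],axis=0).round().tolist())
rr=r(c0,P)
m=(rr<150)&(rr>60)&(P[:,2]>140)&(P[:,2]<172)&(C.sum(1)<200)&(P[:,1]<150);show("millhead",P[m])
Q=P[m];s=least_squares(lambda p:r(p,Q)-25,Q.mean(0)[:2]+[10,10],loss="soft_l1");print(s.x.round(1))
# posts
Q=P[(P[:,2]>72)&(P[:,2]<104)&(np.abs(rr-153)<12)];a=np.degrees(np.arctan2(Q[:,1]-c0[1],Q[:,0]-c0[0]))
h,e=np.histogram(a,np.arange(-180,181,4));print([(int(x),int(y)) for x,y in zip(e,h) if y])
# jars
for nm,R,z0,z1,g in(("tin",37.5,60,94,(595,63)),("blue",33.5,60,118,(535,150)),("must",33,60,125,(670,265))):
    Q=P[(P[:,2]>z0)&(P[:,2]<z1)];Q=Q[(r(g,Q)<50)&(r(c0,Q)<144)];s=least_squares(lambda p:r(p,Q)-R,g,loss="soft_l1",f_scale=2);print(nm,s.x.round(),np.degrees(np.arctan2(*(s.x-c0)[::-1])).round(1))
# tray floor
Q=P[(P[:,2]>4)&(P[:,2]<30)&(P[:,0]>320)&(P[:,0]<556)&(P[:,1]<-150)&(P[:,1]>-530)&(C[:,2]-C[:,0]>30)]
print("tray",cv2.minAreaRect(Q[:,:2].astype(np.float32)),np.percentile(Q[:,2],[5,50,95]))
Q=P[(P[:,2]>20)&(P[:,2]<96)&(r((435,-345),P)<55)];s=least_squares(lambda p:r(p,Q)-38.5,[435,-345],loss="soft_l1",f_scale=3);print("tumbler",s.x,len(Q))
Q=P[(P[:,0]>570)&(P[:,0]<650)&(P[:,1]<-90)&(P[:,1]>-350)&(P[:,2]>100)];show("mw",Q)
E
```

```text
lip 272 [635.  163.9  91.4]
lip 98 [634.  162.4  91.5]
lip 174 [635.7 165.   90.9]
rail 252 [635.1 163.4 153.3]
rail 176 [634.8 162.1 152.6]
rail 76 [636.2 165.1 153.1]
deckside 126 [637.7 164.6 161.9]
deckside 102 [637.  164.4 161.3]
deckside 24 [646.2 164.1 169.4]
millhead 198 [[670.0, 58.0, 141.0], [680.0, 72.0, 160.0], [703.0, 97.0, 171.0]]
[697.5  84.1]
[(-176, 1), (-172, 9), (-168, 2), (-148, 11), (-144, 28), (-140, 1), (-116, 2), (-112, 1), (-88, 27), (-84, 7), (-28, 7), (36, 1), (92, 2), (96, 16), (100, 2), (152, 2), (156, 18)]
tin [597.  71.] -113.1
blue [533. 148.] -170.8
must [678. 265.] 67.7
tray ((452.8343505859375, -342.26763916015625), (315.5587463378906, 214.67990112304688), 83.38048553466797) [ 6.36008676 10.0225138  23.33494863]
tumbler [ 436.78770552 -345.6227593 ] 1195
mw 1112 [[572.0, -343.0, 249.0], [607.0, -236.0, 251.0], [647.0, -109.0, 253.0]]
```

```bash
cat >> h.py <<'E'
from scipy.spatial.transform import Rotation as Ro, Slerp
AX=np.array([635.5,164.])
def down(psi,tilt=0,tdir=0):
    "tool down, tool x at yaw psi deg"
    c,s=np.cos(np.radians(psi)),np.sin(np.radians(psi))
    return Ro.from_matrix(np.array([[c,s,0],[s,-c,0],[0,0,-1]]).T if 0 else np.column_stack([[c,s,0],[s,-c,0],[0,0,-1]]))
def rim(th,r,z):
    t=np.radians(th);return np.array([AX[0]+r*np.cos(t),AX[1]+r*np.sin(t),z])
def interp(p0,R0,p1,R1,n,ease=True):
    f=np.arange(1,n+1)/n
    if ease: f=f-np.sin(2*np.pi*f)/(2*np.pi)*0.7
    S=Slerp([0,1],Ro.concatenate([R0,R1]))
    return [(p0+(p1-p0)*a,S(a)) for a in f]
def rows(poses,jaw,start=None):
    "print 8-row calls reaching the poses in turn"
    s=bot.state(); p,R=start or (s["tcp_pos"],Ro.from_quat(s["tcp_rot"]))
    out=[]
    for i,(q,Q) in enumerate(poses):
        d=np.round(R.inv().apply(q-p)/10,2); w=np.round((R.inv()*Q).as_rotvec(),3)
        j=jaw[i] if np.ndim(jaw) else jaw
        if max(abs(d))>4.17 or np.linalg.norm(d)>4.17 or np.linalg.norm(w)>.124: print("TOO FAST",i,d,w)
        out.append([*map(float,d),*map(float,w),j])
        p=p+R.apply(d*10);R=R*Ro.from_rotvec(w)
    while len(out)%8: out.append([0,0,0,0,0,0,out[-1][6]])
    for k in range(0,len(out),8): print(str([x+0.0 for r in out[k:k+8] for x in r]).replace(".0,",",").replace(" ","").replace("-0,","0,").replace(".0]","]"))
    return p,R
E
python3 - <<'E'
from h import *
s=bot.state();p,R=s["tcp_pos"],Ro.from_quat(s["tcp_rot"])
t=rim(-131,164,230); a=interp(p,R,t,down(139),28)
t2=rim(-131,164,150); a+=interp(t,down(139),t2,down(139),4)
rows(a,0)
E
```

```text
TOO FAST 13 [3.74 1.03 0.  ] [-0.     0.    -0.127]
TOO FAST 14 [3.58 1.49 0.01] [-0.     0.    -0.126]
[0.56,-0.42,0,0,0,-0.023,0,0.63,-0.46,0,0,0,-0.025,0,0.77,-0.53,0,0,0,-0.031,0,0.98,-0.62,0.01,0,0,-0.037,0,1.24,-0.73,0,0,0,-0.047,0,1.56,-0.82,0,0,0,-0.058,0,1.92,-0.88,0.01,0,0,-0.068,0,2.31,-0.87,0,0,0,-0.081,0]
[2.71,-0.77,0.01,0,0,-0.091,0,3.09,-0.59,0.01,0,0,-0.103,0,3.41,-0.28,0,0,0,-0.111,0,3.64,0.09,0.01,0,0,-0.119,0,3.76,0.56,0.01,0,-0.001,-0.123,0,3.74,1.03,0,0,0,-0.127,0,3.58,1.49,0.01,0,0,-0.126,0,3.29,1.9,0,0,0,-0.124,0]
[2.92,2.19,0,0,0,-0.118,0,2.47,2.37,0.01,0,0,-0.112,0,2.01,2.41,0,0,0,-0.102,0,1.57,2.34,0,0,0,-0.092,0,1.19,2.16,0.01,0,0,-0.08,0,0.86,1.93,0,0,0,-0.069,0,0.61,1.65,0,0,0,-0.057,0,0.42,1.38,0,0,0,-0.047,0]
[0.28,1.12,0,0,0,-0.038,0,0.2,0.92,0.01,0,0,-0.03,0,0.14,0.77,0,0,-0.001,-0.025,0,0.1,0.69,0,0,0,-0.023,0,0,0,1.11,0,0,0,0,0.01,0,2.89,0,0,0,0,0,0,2.89,0,0,0,0,0,0,1.11,0,0,0,0]
```

Call:
send_rows --moves '[0.56,-0.42,0,0,0,-0.023,0,0.63,-0.46,0,0,0,-0.025,0,0.77,-0.53,0,0,0,-0.031,0,0.98,-0.62,0.01,0,0,-0.037,0,1.24,-0.73,0,0,0,-0.047,0,1.56,-0.82,0,0,0,-0.058,0,1.92,-0.88,0.01,0,0,-0.068,0,2.31,-0.87,0,0,0,-0.081,0]'

```text
time_s: 0.77
tcp_pos: [237.7, -399.0, 231.1]
tcp_rot: [0.937, 0.349, -0.0, 0.0]
force: [-0.5, -0.1, -0.2]
gripper_width: 0.002
grip_force: 0.0
```

Call:
send_rows --moves '[2.71,-0.77,0.01,0,0,-0.091,0,3.09,-0.59,0.01,0,0,-0.103,0,3.41,-0.28,0,0,0,-0.111,0,3.64,0.09,0.01,0,0,-0.119,0,3.76,0.56,0.01,0,0,-0.123,0,3.74,1.03,0,0,0,-0.124,0,3.58,1.49,0.01,0,0,-0.124,0,3.29,1.9,0,0,0,-0.124,0]'

```text
time_s: 1.43
tcp_pos: [394.3, -161.0, 230.8]
tcp_rot: [0.683, 0.73, 0.0, 0.0]
force: [0.5, -1.0, 0.6]
gripper_width: 0.0
grip_force: 0.0
```

Call:
send_rows --moves '[2.92,2.19,0,0,0,-0.118,0,2.47,2.37,0.01,0,0,-0.112,0,2.01,2.41,0,0,0,-0.102,0,1.57,2.34,0,0,0,-0.092,0,1.19,2.16,0.01,0,0,-0.08,0,0.86,1.93,0,0,0,-0.069,0,0.61,1.65,0,0,0,-0.057,0,0.42,1.38,0,0,0,-0.047,0]'

```text
time_s: 2.1
tcp_pos: [509.3, 11.7, 230.4]
tcp_rot: [0.403, 0.915, 0.0, -0.0]
force: [-0.0, 1.0, -0.3]
gripper_width: -0.0
grip_force: 0.0
```

Call:
send_rows --moves '[0.28,1.12,0,0,0,-0.038,0,0.2,0.92,0.01,0,0,-0.03,0,0.14,0.77,0,0,0,-0.025,0,0.1,0.69,0,0,0,-0.023,0,0,0,1.11,0,0,0,0,0.01,0,2.89,0,0,0,0,0,0,2.89,0,0,0,0,0,0,1.11,0,0,0,0]'

```text
time_s: 2.77
tcp_pos: [527.3, 39.0, 147.2]
tcp_rot: [0.353, 0.936, -0.001, -0.002]
force: [0.1, -0.2, 0.7]
gripper_width: -0.002
grip_force: 0.0
```

```bash
python3 - <<'E'
from h import *
a=bot.read_camera("scene")[0][120:260,170:370];b=bot.read_camera("top")[0][120:260,160:360]
cv2.imwrite("pics/c2.png",cv2.resize(np.hstack([a,b]),(800,280),interpolation=cv2.INTER_CUBIC))
print(bot.state()["tcp_pos"],bot.state()["qpos"].round(2))
p0=rim(-131,164,150);P=[]
s=bot.state();p,R=s["tcp_pos"],Ro.from_quat(s["tcp_rot"])
P=interp(p,R,rim(-131,164,82),down(139),5)
# arc
th=-131.;
for i in range(27):
    st=min(.6+.35*i,3.2,.6+.35*(26-i)); th-=st
    P.append((rim(th,164,82),down(th-90)))
print(th); rows(P,0)
E
```

```text
[527.4272221   38.98052384 148.29373203] [-0.06  0.36 -0.28  0.93 -0.    0.66]
-195.39999999999986
[0,0.01,0.62,0,0,0,0,0.01,0.04,1.6,-0.001,-0.001,-0.002,0,0.01,0.04,2.19,-0.001,-0.001,-0.001,0,0.01,0.03,1.6,0,-0.001,-0.002,0,0,0.02,0.62,-0.001,0,0,0,0.17,0,0,0,0,0.01,0,0.27,0,0,0,0,0.017,0,0.38,0,0,0,0,0.023,0]
[0.47,0.01,0,0,0,0.028,0,0.57,0.01,0,0,0,0.035,0,0.67,0.01,0,0,0,0.041,0,0.78,0.02,0,0,0,0.047,0,0.87,0.03,0,0,0,0.054,0,0.91,0.02,0,0,0,0.055,0,0.92,0.03,0,0,0,0.056,0,0.92,0.02,0,0,0,0.056,0]
[0.91,0.03,0,0,0,0.056,0,0.92,0.02,0,0,0,0.056,0,0.91,0.03,0,0,0,0.056,0,0.92,0.03,0,0,0,0.056,0,0.91,0.02,0,0,0,0.055,0,0.92,0.03,0,0,0,0.056,0,0.91,0.02,0.01,0,0,0.056,0,0.92,0.03,0,0,0,0.056,0]
[0.87,0.02,0,0,0,0.053,0,0.77,0.02,0,0,0,0.047,0,0.68,0.01,0,0,0,0.041,0,0.57,0.01,0,0,0,0.035,0,0.47,0.01,0,0,0,0.029,0,0.37,0,0,0,0,0.023,0,0.28,0.01,0,0,0,0.016,0,0.17,0,0,0,0,0.011,0]
```

View pics/c2.png

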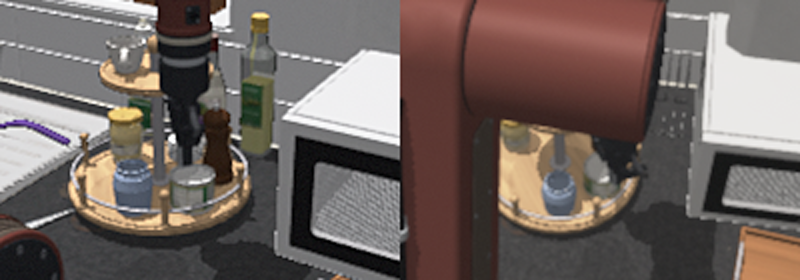

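The scene crop shows the gripper lowered beside the tin, at about (190,130), with the mill behind it at (217,145). The front post is at (165,210). The finger sits behind that post, so I'll start turning the carousel clockwise.

Call:
send_rows --moves '[0,0.01,0.62,0,0,0,0,0.01,0.04,1.6,0,0,-0.002,0,0.01,0.04,2.19,0,0,-0.001,0,0.01,0.03,1.6,0,0,-0.002,0,0,0.02,0.62,0,0,0,0,0.17,0,0,0,0,0.01,0,0.27,0,0,0,0,0.017,0,0.38,0,0,0,0,0.023,0]'

```text
time_s: 3.53
tcp_pos: [524.8, 45.8, 85.4]
tcp_rot: [0.375, 0.927, 0.0, 0.001]
force: [-0.8, 0.2, -0.3]
gripper_width: 0.002
grip_force: 0.0
```

Call:
send_rows --moves '[0.47,0.01,0,0,0,0.028,0,0.57,0.01,0,0,0,0.035,0,0.67,0.01,0,0,0,0.041,0,0.78,0.02,0,0,0,0.047,0,0.87,0.03,0,0,0,0.054,0,0.91,0.02,0,0,0,0.055,0,0.92,0.03,0,0,0,0.056,0,0.92,0.02,0,0,0,0.056,0]'

```text
time_s: 4.2
tcp_pos: [489.5, 95.5, 85.7]
tcp_rot: [0.54, 0.841, 0.001, 0.001]
force: [0.8, -1.7, 0.8]
gripper_width: 0.0
grip_force: 0.6
```

Call:
send_rows --moves '[0.91,0.03,0,0,0,0.056,0,0.92,0.02,0,0,0,0.056,0,0.91,0.03,0,0,0,0.056,0,0.92,0.03,0,0,0,0.056,0,0.91,0.02,0,0,0,0.055,0,0.92,0.03,0,0,0,0.056,0,0.91,0.02,0.01,0,0,0.056,0,0.92,0.03,0,0,0,0.056,0]'

```text
time_s: 4.87
tcp_pos: [474.1, 166.8, 85.5]
tcp_rot: [0.713, 0.701, 0.001, 0.001]
force: [0.4, -1.1, -0.2]
gripper_width: 0.001
grip_force: 0.6
```

Call:
send_rows --moves '[0.91,0.03,0,0,0,0.056,0,0.92,0.02,0,0,0,0.056,0,0.91,0.03,0,0,0,0.056,0,0.92,0.03,0,0,0,0.056,0,0.91,0.02,0,0,0,0.055,0,0.92,0.03,0,0,0,0.056,0,0.91,0.02,0.01,0,0,0.056,0,0.92,0.03,0,0,0,0.056,0]'

```text
time_s: 5.53
tcp_pos: [491.1, 237.5, 85.4]
tcp_rot: [0.851, 0.525, 0.001, 0.0]
force: [-1.2, 0.2, 0.5]
gripper_width: -0.004
grip_force: 0.6
```

Call:
send_rows --moves '[0.87,0.02,0,0,0,0.053,0,0.77,0.02,0,0,0,0.047,0,0.68,0.01,0,0,0,0.041,0,0.57,0.01,0,0,0,0.035,0,0.47,0.01,0,0,0,0.029,0,0.37,0,0,0,0,0.023,0,0.28,0.01,0,0,0,0.016,0,0.17,0,0,0,0,0.011,0]'

```text
time_s: 6.2
tcp_pos: [514.4, 272.1, 85.0]
tcp_rot: [0.91, 0.414, 0.001, 0.0]
force: [-1.7, -0.6, 1.8]
gripper_width: -0.001
grip_force: 0.9
```

```bash
python3 - <<'E'
from h import *
a=bot.read_camera("scene")[0][120:260,170:370];b=bot.read_camera("top")[0][120:260,160:360]
cv2.imwrite("pics/c3.png",cv2.resize(np.hstack([a,b]),(800,280),interpolation=cv2.INTER_CUBIC))
s=bot.state();d=s["tcp_pos"][:2]-AX;print(s["tcp_pos"],s["qpos"].round(2),np.hypot(*d),np.degrees(np.arctan2(d[1],d[0]))-360)
E
```

```text
[514.27725195 272.0108485   84.57636709] [ 0.36  0.51 -0.22  0.83  0.    2.65] 162.36162735505118 -221.7014016472056
```

View pics/c3.png

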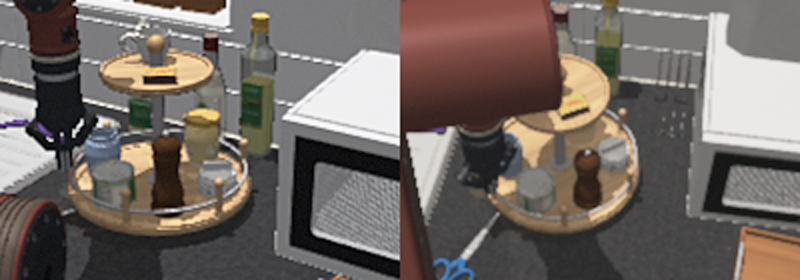

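The mill has come round to front-right: (166,170) in the scene crop and (588,178) in the top crop. Everything is standing. I'll measure its angle and plan the second push.

```bash
cat >> h.py <<'E'
from scipy.optimize import least_squares
def mill():
    for n in("scene","top"):
        P,C,_=cloud(n);C=C.astype(int);rr=np.hypot(*(P[:,:2]-AX).T)
        dark=(C.sum(1)<230)&(C[:,2]>=C[:,0])
        Q=P[(rr<150)&(rr>60)&(P[:,2]>140)&(P[:,2]<171)&dark&(P[:,0]<AX[0]+40)]
        if len(Q)>15:
            s=least_squares(lambda p:np.hypot(*(Q[:,:2]-p).T)-25,np.median(Q[:,:2],0)+[15,0],loss="soft_l1");d=s.x-AX
            print(n,"mill",len(Q),s.x.round(1),np.hypot(*d).round(1),np.degrees(np.arctan2(d[1],d[0])).round(1),"z",Q[:,2].max().round())
        Q=P[(P[:,2]>74)&(P[:,2]<104)&(np.abs(rr-153)<9)];a=np.degrees(np.arctan2(Q[:,1]-AX[1],Q[:,0]-AX[0]))
        h,e=np.histogram(a,np.arange(-180,181,4));print([(int(x),int(y)) for x,y in zip(e,h) if y>3])
E
python3 - <<'E'
from h import *
mill()
E
```

```text
scene mill 152 [563.8  98.9] 96.8 -137.8 z 171.0
[(-172, 6), (-168, 25), (-112, 24), (-108, 12), (-52, 19), (-48, 8), (12, 5), (72, 8), (132, 12), (140, 12)]
top mill 104 [564.9 100. ] 95.3 -137.8 z 171.0
[(-172, 8), (-168, 13), (-112, 14), (-108, 8), (-52, 8), (-48, 11)]
```

```bash
python3 - <<'E'
from h import *
s=bot.state();p,R=s["tcp_pos"],Ro.from_quat(s["tcp_rot"])
W=[(rim(-213,165,90),down(-303),3,False),(np.array([440,240,150.]),down(-287),4,False),(np.array([465,15,150.]),down(-233),10,False),(rim(-95.5,165,150),down(-185.5),8,False),(rim(-95.5,165,82),down(-185.5),4,True)]
P=[]
for q,Q,n,e in W: P+=interp(p,R,q,Q,n,e);p,R=q,Q
N=22;st=np.array([min(.6+.4*i,3.2,.6+.4*(N-1-i)) for i in range(N)]);st*=48/st.sum();print(st.max())
th=-95.5
for x in st: th-=x;P.append((rim(th,164,83),down(th-90)))
rows(P,0)
E
```

```text
3.0236220472440944
[-0.82,-0.04,-0.19,0,0,-0.047,0,-0.81,-0.07,-0.2,0,0,-0.046,0,-0.82,-0.11,-0.19,0,-0.001,-0.047,0,-1.06,-1.01,-1.5,0,0,-0.07,0,-1,-1.08,-1.5,0,0,-0.069,0,-0.92,-1.15,-1.5,0,0,-0.07,0,-0.84,-1.2,-1.5,0,0,-0.07,0,-2.07,0.89,0,0,0.001,-0.094,0]
[-2.16,0.7,0,0,0,-0.094,0,-2.21,0.49,0,0,0,-0.095,0,-2.24,0.28,0,0,0,-0.094,0,-2.27,0.07,0,0,0,-0.094,0,-2.26,-0.14,0,0,0,-0.094,0,-2.23,-0.36,0,0.001,0,-0.095,0,-2.19,-0.56,0,0,0,-0.094,0,-2.13,-0.77,0,0,0,-0.094,0]
[-2.05,-0.97,0,0,0,-0.094,0,-1.32,1.43,0,0,0,-0.104,0,-1.45,1.29,-0.01,0,0,-0.104,0,-1.59,1.13,0,0,0,-0.103,0,-1.68,0.96,0,0,0,-0.104,0,-1.78,0.77,0,0,-0.001,-0.104,0,-1.86,0.59,0,0,0,-0.103,0,-1.9,0.4,0,0,0,-0.104,0]
[-1.93,0.2,0,0,0,-0.104,0,0,0,0.95,0,0,0,0,0,0,2.45,0,0,0,0,0,0,2.46,0,0,0,0,0,0,0.94,0,0,0,0,0.16,0.1,-0.1,0,0,0.01,0,0.27,0,0,0,0,0.017,0,0.38,0.01,0,0,0,0.023,0]
[0.49,0,0,0,0,0.03,0,0.59,0.01,0,0,0,0.036,0,0.71,0.02,0,0,0,0.043,0,0.81,0.02,0,0,0,0.049,0,0.86,0.02,0,0,0,0.053,0,0.87,0.02,0,0,0,0.053,0,0.86,0.03,0,0,0,0.053,0,0.87,0.02,0,0,0,0.052,0]
[0.86,0.02,0,0,0,0.053,0,0.87,0.03,0,0,0,0.053,0,0.86,0.02,0,0,0.001,0.053,0,0.87,0.02,0,0,0,0.052,0,0.81,0.02,0,0,0,0.05,0,0.7,0.02,0,0,0,0.043,0,0.6,0.01,0,0,0,0.036,0,0.48,0,0,0,0,0.03,0]
[0.38,0.01,0,0,0,0.023,0,0.27,0,0,0,0,0.016,0,0.17,0,0,0,0,0.01,0,0,0,0,0,0,0,0,0,0,0,0,0,0,0,0,0,0,0,0,0,0,0,0,0,0,0,0,0,0,0,0,0,0,0,0]
```

Call:
send_rows --moves '[-0.82,-0.04,-0.19,0,0,-0.047,0,-0.81,-0.07,-0.2,0,0,-0.046,0,-0.82,-0.11,-0.19,0,0,-0.047,0,-1.06,-1.01,-1.5,0,0,-0.07,0,-1,-1.08,-1.5,0,0,-0.069,0,-0.92,-1.15,-1.5,0,0,-0.07,0,-0.84,-1.2,-1.5,0,0,-0.07,0,-2.07,0.89,0,0,0,-0.094,0]'

```text
time_s: 7.07
tcp_pos: [441.1, 219.3, 152.2]
tcp_rot: [0.773, 0.634, 0.002, -0.0]
force: [-0.1, 0.9, 0.3]
gripper_width: 0.0
grip_force: 0.0
```

Call:
send_rows --moves '[-2.16,0.7,0,0,0,-0.094,0,-2.21,0.49,0,0,0,-0.095,0,-2.24,0.28,0,0,0,-0.094,0,-2.27,0.07,0,0,0,-0.094,0,-2.26,-0.14,0,0,0,-0.094,0,-2.23,-0.36,0,0,0,-0.095,0,-2.19,-0.56,0,0,0,-0.094,0,-2.13,-0.77,0,0,0,-0.094,0]'

```text
time_s: 7.73
tcp_pos: [462.2, 36.2, 149.9]
tcp_rot: [0.486, 0.874, 0.0, 0.0]
force: [0.4, 0.2, -0.9]
gripper_width: -0.002
grip_force: 0.0
```

Call:
send_rows --moves '[-2.05,-0.97,0,0,0,-0.094,0,-1.32,1.43,0,0,0,-0.104,0,-1.45,1.29,-0.01,0,0,-0.104,0,-1.59,1.13,0,0,0,-0.103,0,-1.68,0.96,0,0,0,-0.104,0,-1.78,0.77,0,0,0,-0.104,0,-1.86,0.59,0,0,0,-0.103,0,-1.9,0.4,0,0,0,-0.104,0]'

```text
time_s: 8.4
tcp_pos: [600.9, 1.3, 149.8]
tcp_rot: [0.097, 0.995, -0.0, 0.0]
force: [0.3, 0.1, 0.4]
gripper_width: 0.003
grip_force: 0.0
```

Call:
send_rows --moves '[-1.93,0.2,0,0,0,-0.104,0,0,0,0.95,0,0,0,0,0,0,2.45,0,0,0,0,0,0,2.46,0,0,0,0,0,0,0.94,0,0,0,0,0.16,0.1,-0.1,0,0,0.01,0,0.27,0,0,0,0,0.017,0,0.38,0.01,0,0,0,0.023,0]'

```text
time_s: 9.07
tcp_pos: [612.1, 1.6, 84.1]
tcp_rot: [0.074, 0.997, -0.0, 0.001]
force: [-0.1, -0.1, -1.5]
gripper_width: 0.001
grip_force: 0.0
```

Call:
send_rows --moves '[0.49,0,0,0,0,0.03,0,0.59,0.01,0,0,0,0.036,0,0.71,0.02,0,0,0,0.043,0,0.81,0.02,0,0,0,0.049,0,0.86,0.02,0,0,0,0.053,0,0.87,0.02,0,0,0,0.053,0,0.86,0.03,0,0,0,0.053,0,0.87,0.02,0,0,0,0.052,0]'

```text
time_s: 9.73
tcp_pos: [555.2, 21.0, 84.6]
tcp_rot: [0.257, 0.966, 0.0, 0.002]
force: [1.8, -0.5, -0.6]
gripper_width: -0.002
grip_force: 0.6
```

Call:
send_rows --moves '[0.86,0.02,0,0,0,0.053,0,0.87,0.03,0,0,0,0.053,0,0.86,0.02,0,0,0,0.053,0,0.87,0.02,0,0,0,0.052,0,0.81,0.02,0,0,0,0.05,0,0.7,0.02,0,0,0,0.043,0,0.6,0.01,0,0,0,0.036,0,0.48,0,0,0,0,0.03,0]'

```text
time_s: 10.4
tcp_pos: [508.9, 60.0, 84.4]
tcp_rot: [0.43, 0.903, 0.0, 0.001]
force: [0.0, -1.8, -0.4]
gripper_width: -0.002
grip_force: 0.7
```

Call:
send_rows --moves '[0.38,0.01,0,0,0,0.023,0,0.27,0,0,0,0,0.016,0,0.17,0,0,0,0,0.01,0,0,0,0,0,0,0,0,0,0,0,0,0,0,0,0,0,0,0,0,0,0,0,0,0,0,0,0,0,0,0,0,0,0,0,0]'

```text
time_s: 11.07
tcp_pos: [503.4, 66.3, 82.6]
tcp_rot: [0.45, 0.893, 0.0, -0.0]
force: [-0.6, -0.1, 0.0]
gripper_width: -0.001
grip_force: 0.0
```

```bash
python3 - <<'E'
from h import *
s=bot.state();d=s["tcp_pos"][:2]-AX;print(s["tcp_pos"],s["qpos"].round(2),np.hypot(*d),np.degrees(np.arctan2(d[1],d[0])))
mill()
E
```

```text
[503.36543885  66.34605524  82.62944679] [-0.01  0.4  -0.43  0.75  0.    0.92] 164.3040936125836 -143.53377487576643
scene mill 146 [539.  168.6] 96.6 177.3 z 171.0
[(-152, 29), (-96, 14), (-92, 18), (88, 22), (148, 20), (152, 11)]
top mill 112 [540.1 170.4] 95.6 176.1 z 171.0
[(-156, 7), (-152, 15), (-96, 6), (-92, 13), (148, 16)]
```

```bash
cat >> h.py <<'E'
def fwd(beta,tau):
    b,t=np.radians([beta,tau]);z=np.array([np.cos(b)*np.cos(t),np.sin(b)*np.cos(t),-np.sin(t)]);y=np.array([-np.sin(b),np.cos(b),0])
    return Ro.from_matrix(np.column_stack([np.cross(y,z),y,z]))
E
python3 - <<'E'
from h import *
s=bot.state();p,R=s["tcp_pos"],Ro.from_quat(s["tcp_rot"])
F=fwd(17.4,30);z=F.as_matrix()[:,2];G=np.array([539,169.5,155.5]);print(z)
psi=126.5
W=[(np.array([509,59,92.]),down(psi),2,False),(np.array([450,70,200.]),down(psi+15),6,False),(G-60*z,F,16,True)]
P=[];J=[]
for k,(q,Q,n,e) in enumerate(W): P+=interp(p,R,q,Q,n,e);p,R=q,Q;J+=[0 if k<2 else 1]*n
print(G-60*z);rows(P,J)
E
```

```text
[ 0.82639637  0.25897692 -0.5       ]
[489.41621805 153.96138463 185.5       ]
TOO FAST 14 [0.03 0.9  0.25] [-0.05  -0.095 -0.087]
TOO FAST 15 [-0.03  0.93  0.3 ] [-0.054 -0.101 -0.093]
TOO FAST 16 [-0.07  0.92  0.37] [-0.053 -0.101 -0.093]
TOO FAST 17 [-0.11  0.83  0.39] [-0.05  -0.095 -0.087]
[-0.46,0.01,-0.47,0,0,0,0,-0.47,0.01,-0.47,0,0,0,0,0.73,-0.68,-1.8,0,0,-0.044,0,0.77,-0.65,-1.8,0,0,-0.043,0,0.79,-0.62,-1.8,0,0,-0.044,0,0.81,-0.58,-1.8,0,0,-0.044,0,0.84,-0.54,-1.8,0,0,-0.043,0,0.86,-0.51,-1.8,0,0,-0.044,0]
[0.05,0.18,0.03,-0.01,-0.019,-0.017,1,0.05,0.24,0.04,-0.014,-0.026,-0.024,1,0.07,0.35,0.06,-0.019,-0.036,-0.034,1,0.09,0.49,0.09,-0.028,-0.052,-0.047,1,0.08,0.65,0.14,-0.036,-0.068,-0.063,1,0.08,0.78,0.18,-0.044,-0.083,-0.076,1,0.03,0.9,0.25,-0.05,-0.095,-0.087,1,-0.03,0.93,0.3,-0.054,-0.101,-0.093,1]
[-0.07,0.92,0.37,-0.053,-0.101,-0.093,1,-0.11,0.83,0.39,-0.05,-0.095,-0.087,1,-0.13,0.7,0.39,-0.045,-0.083,-0.076,1,-0.11,0.55,0.36,-0.036,-0.068,-0.063,1,-0.1,0.4,0.29,-0.027,-0.052,-0.047,1,-0.07,0.28,0.22,-0.02,-0.037,-0.034,1,-0.05,0.19,0.16,-0.013,-0.025,-0.024,1,-0.04,0.14,0.12,-0.01,-0.019,-0.017,1]
```

```bash
python3 - <<'E'
from h import *
s=bot.state();p,R=s["tcp_pos"],Ro.from_quat(s["tcp_rot"])
F=fwd(17.4,30);z=F.as_matrix()[:,2];G=np.array([539,169.5,155.5])
p,R=np.array([450,70,200.]),down(141.5)
rows(interp(p,R,G-60*z,F,16,False),1,(p,R))
E
```

```text
[0.13,0.56,0.09,-0.032,-0.06,-0.055,1,0.11,0.57,0.1,-0.032,-0.06,-0.055,1,0.09,0.57,0.12,-0.032,-0.06,-0.055,1,0.06,0.57,0.12,-0.031,-0.06,-0.056,1,0.03,0.57,0.15,-0.032,-0.06,-0.055,1,0.01,0.56,0.16,-0.032,-0.06,-0.055,1,0,0.56,0.17,-0.032,-0.06,-0.055,1,-0.03,0.56,0.2,-0.032,-0.06,-0.055,1]
[-0.04,0.54,0.21,-0.031,-0.06,-0.055,1,-0.06,0.53,0.24,-0.032,-0.06,-0.055,1,-0.08,0.53,0.26,-0.032,-0.06,-0.055,1,-0.09,0.5,0.27,-0.032,-0.06,-0.055,1,-0.09,0.5,0.3,-0.032,-0.06,-0.056,1,-0.11,0.48,0.32,-0.032,-0.06,-0.055,1,-0.11,0.46,0.35,-0.032,-0.06,-0.055,1,-0.12,0.45,0.36,-0.031,-0.06,-0.055,1]
```

Call:
send_rows --moves '[-0.46,0.01,-0.47,0,0,0,0,-0.47,0.01,-0.47,0,0,0,0,0.73,-0.68,-1.8,0,0,-0.044,0,0.77,-0.65,-1.8,0,0,-0.043,0,0.79,-0.62,-1.8,0,0,-0.044,0,0.81,-0.58,-1.8,0,0,-0.044,0,0.84,-0.54,-1.8,0,0,-0.043,0,0.86,-0.51,-1.8,0,0,-0.044,0]'

```text
time_s: 11.83
tcp_pos: [449.9, 69.8, 201.6]
tcp_rot: [0.329, 0.944, 0.0, 0.0]
force: [0.3, -0.4, 0.4]
gripper_width: -0.0
grip_force: 0.0
```

Call:
send_rows --moves '[0.13,0.56,0.09,-0.032,-0.06,-0.055,1,0.11,0.57,0.1,-0.032,-0.06,-0.055,1,0.09,0.57,0.12,-0.032,-0.06,-0.055,1,0.06,0.57,0.12,-0.031,-0.06,-0.056,1,0.03,0.57,0.15,-0.032,-0.06,-0.055,1,0.01,0.56,0.16,-0.032,-0.06,-0.055,1,0,0.56,0.17,-0.032,-0.06,-0.055,1,-0.03,0.56,0.2,-0.032,-0.06,-0.055,1]'

```text
time_s: 12.5
tcp_pos: [470.3, 112.2, 194.0]
tcp_rot: [0.104, 0.958, 0.041, 0.265]
force: [1.1, 0.2, -0.9]
gripper_width: 1.002
grip_force: 0.0
```

Call:
send_rows --moves '[-0.04,0.54,0.21,-0.031,-0.06,-0.055,1,-0.06,0.53,0.24,-0.032,-0.06,-0.055,1,-0.08,0.53,0.26,-0.032,-0.06,-0.055,1,-0.09,0.5,0.27,-0.032,-0.06,-0.055,1,-0.09,0.5,0.3,-0.032,-0.06,-0.056,1,-0.11,0.48,0.32,-0.032,-0.06,-0.055,1,-0.11,0.46,0.35,-0.032,-0.06,-0.055,1,-0.12,0.45,0.36,-0.031,-0.06,-0.055,1]'

```text
time_s: 13.17
tcp_pos: [518.1, 160.8, 215.4]
tcp_rot: [-0.135, 0.866, 0.074, 0.476]
force: [-0.6, -0.2, -0.2]
gripper_width: 0.997
grip_force: 0.0
```

```bash
python3 - <<'E'
from h import *
s=bot.state();print(s["tcp_pos"],s["qpos"].round(2),Ro.from_quat(s["tcp_rot"]).as_matrix().round(3))
a=cv2.resize(bot.read_camera("wrist")[0],(400,300));b=cv2.resize(bot.read_camera("scene")[0][120:260,170:357],(400,300),interpolation=cv2.INTER_CUBIC)
cv2.imwrite("pics/c4.png",np.hstack([a,b]))
mill()
E
```

```text
[518.11303418 160.76278966 215.43556038] [ 0.02 -0.02 -1.3  -0.7   0.24 -0.16] [[-0.511 -0.303  0.804]
 [-0.163  0.953  0.256]
 [-0.844 -0.    -0.537]]
scene mill 145 [538.9 169. ] 96.7 177.0 z 171.0
[(-152, 31), (-96, 14), (-92, 18), (24, 5), (28, 6), (84, 4), (88, 20), (148, 24), (152, 9)]
[(-96, 5), (-92, 15)]
```

View pics/c4.png

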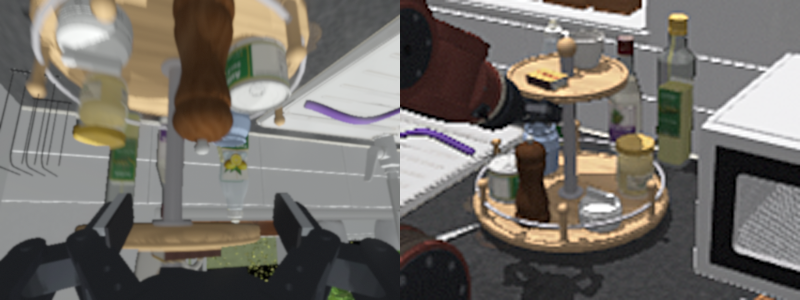

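The wrist view shows the mill between the open fingers, at (203,100). The scene crop shows everything standing. The arm stopped at the joint 3 limit, so the wrist is too close to the base. I'll fit the arm's kinematics and choose a reachable approach.

```bash
cat > kin.py <<'E'
from h import *
import itertools
D=[([-1.37128,.2913,-.1541,1.12669,0,1.43146],[174.41,-494.74,230.73],[ 9.85681184e-01,1.68618470e-01,-2.4e-05,-6.4e-04]),
([-.06,.36,-.28,.93,0,.66],[527.43,38.98,148.29],None),([.36,.51,-.22,.83,0,2.65],[514.28,272.01,84.58],None),([-.01,.40,-.43,.75,0,.92],[503.37,66.35,82.63],None)]
def rx(a,ax): return Ro.from_rotvec(a*np.array(ax,float))
def fk(q,k):
    a,zs,L1,L2x,L2z,L4,L5,lat,lat5=k
    R1=rx(q[0],[0,0,1]);R2=R1*rx(q[1],[0,1,0]);R3=R1*rx(q[1]-q[2],[0,1,0]);R4=R1*rx(q[1]-q[2]+q[3],[0,1,0]);R5=R4*rx(q[4],[0,0,1])
    # q5 axis is perpendicular to tool in plane
    p=R1.apply([a,lat,zs])+R2.apply([0,0,L1])+R3.apply([L2x,0,L2z])+R4.apply([L4,lat5,0])+R5.apply([L5,0,0])
    # tool: z=fwd, y=left, x=down, rolled by q6
    T=R5*Ro.from_matrix(np.array([[0,0,1],[0,1,0],[-1,0,0.]]))*rx(q[5],[0,0,1])
    return p,T
def fit(D):
    k0=[0,300,400,400,0,80,250,72,0]
    w=[1]+[.3]*3+[1]*(len(D)-4)
    f=lambda k:np.r_[np.concatenate([wi*(fk(q,k)[0]-p) for (q,p,_),wi in zip(D,w)]),(np.array(k)-k0)*.003]
    return least_squares(f,k0)
E
python3 - <<'E'
from kin import *
s=bot.state();D.append((list(s["qpos"]),list(s["tcp_pos"]),s["tcp_rot"]))
import json;json.dump([D[-1][0],list(map(float,D[-1][1])),list(map(float,D[-1][2]))],open("d5.json","w"))
r=fit(D);print(r.x.round(1))
for q,p,t in D:
    P,T=fk(q,r.x);print((P-p).round(1), "" if t is None else (T.inv()*Ro.from_quat(t)).magnitude().round(3))
E
```

```text
[3.600e+00 2.973e+02 5.061e+02 3.827e+02 5.970e+01 1.155e+02 3.251e+02
 7.230e+01 3.000e-01]Traceback (most recent call last):
  File "<stdin>", line 6, in <module>
AttributeError: 'float' object has no attribute 'round'
```

```bash
cat >> kin.py <<'E'
import json
D.append(tuple(json.load(open("d5.json")))); K=fit(D).x
lo=np.array([-2.52,-.91,-1.3,-1.96,-1.52,-3.14]);hi=np.array([2.52,1.74,1.37,2.02,1.47,3.14])
def ik(p,T,q0=(0.,.2,-.8,.2,.3,0.)):
    f=lambda q:(lambda P,S:np.r_[(P-p)/10,(T.inv()*S).as_rotvec()*10])(*fk(q,K))
    r=least_squares(f,q0,bounds=(lo+.03,hi-.03));return r.x,np.abs(r.fun).max()
E
python3 - <<'E'
from kin import *
for q,p,t in D:
    P,T=fk(q,K);print((P-p).round(1), "" if t is None else float((T.inv()*Ro.from_quat(t)).magnitude()))
G=np.array([539,169.5,155.5])
for be in(0,17,30,45,60,-30,-50):
  for ta in(0,15,30,40,50):
    F=fwd(be,ta);z=F.as_matrix()[:,2];o=[]
    for g in(G-70*z,G,G+[-22,0,40],G+[-130,0,45]):
        q,e=ik(g+22*z,F,(.2 if be<20 else -.3,.2,-.9,-.3,np.radians(be)*.7,0.));o.append((round(float(e),2),q[2].round(2),q[4].round(2)))
    print(be,ta,[(float(a),float(b),float(c)) for a,b,c in o])
E
```

```text
[-0.2 -0.  -0.2] 1.6250807589810037e-05
[0.8 2.1 1.5] 
[3.3 0.4 3.2] 
[-3.7  1.3 -1.8] 
[ 0.   0.  -0.1] 6.216025217875882e-17
0 0 [(3.45, -1.27, -1.09), (2.1, -1.27, -0.75), (2.78, -1.27, -0.91), (3.92, -1.27, -1.26)]
0 15 [(2.24, -1.27, -0.78), (1.6, -1.27, -0.62), (1.5, -1.27, -0.6), (2.45, -1.27, -0.91)]
0 30 [(0.7, -1.27, -0.39), (0.16, -1.27, -0.29), (0.17, -1.27, -0.31), (1.12, -1.27, -0.54)]
0 40 [(0.0, -1.17, -0.27), (0.0, -1.14, -0.23), (0.0, -1.12, -0.24), (0.06, -1.27, -0.35)]
0 50 [(0.0, -0.96, -0.19), (0.0, -0.96, -0.17), (0.0, -0.95, -0.18), (0.0, -1.11, -0.25)]
17 0 [(5.68, -1.27, 1.34), (4.62, -1.27, 1.09), (4.72, -1.27, 0.68), (5.21, -1.27, -0.95)]
17 15 [(4.07, -1.27, 0.38), (3.07, -1.27, 0.25), (3.08, -1.27, 0.22), (4.52, -1.27, 0.0)]
17 30 [(1.47, -1.27, 0.23), (0.76, -1.27, 0.19), (0.73, -1.27, 0.18), (2.19, -1.27, 0.08)]
17 40 [(0.0, -1.23, 0.19), (0.0, -1.18, 0.16), (0.0, -1.17, 0.15), (0.62, -1.27, 0.09)]
17 50 [(0.0, -1.0, 0.14), (0.0, -1.0, 0.12), (0.0, -0.98, 0.11), (0.0, -1.15, 0.08)]
30 0 [(3.56, -1.27, 1.41), (2.74, -1.27, 1.14), (3.37, -1.27, 1.23), (3
[... 1459 characters left out ...]
(0.0, -0.92, -0.9), (0.0, -0.91, -0.91), (0.0, -0.99, -1.0)]
-30 40 [(0.0, -0.78, -0.78), (0.0, -0.82, -0.73), (0.0, -0.81, -0.75), (0.0, -0.92, -0.82)]
-30 50 [(0.0, -0.67, -0.6), (0.0, -0.72, -0.57), (0.0, -0.7, -0.58), (0.0, -0.84, -0.63)]
-50 0 [(0.05, -0.06, -1.41), (0.54, -0.05, -1.49), (0.26, -0.15, -1.49), (0.07, -0.37, -1.35)]
-50 15 [(0.0, -0.31, -1.28), (0.0, -0.5, -1.31), (0.0, -0.49, -1.31), (0.0, -0.52, -1.24)]
-50 30 [(0.0, -0.39, -1.04), (0.0, -0.51, -1.04), (0.0, -0.5, -1.05), (0.0, -0.6, -1.03)]
-50 40 [(0.0, -0.4, -0.87), (0.0, -0.49, -0.87), (0.0, -0.49, -0.87), (0.0, -0.61, -0.87)]
-50 50 [(0.0, -0.37, -0.69), (0.0, -0.46, -0.68), (0.0, -0.45, -0.69), (0.0, -0.61, -0.7)]
```

```bash
python3 - <<'E'
from kin import *
s=bot.state();p,R=s["tcp_pos"],Ro.from_quat(s["tcp_rot"])
F=fwd(0,40);z=F.as_matrix()[:,2];G=np.array([539,169.5,155.5])
rows(interp(p,R,G-48*z,F,8,False),1)
# placing feasibility: mill at (466,-260), head at 8+119.5
for be in(-90,-60,-45,-30,-10,0):
    F=fwd(be,40);z=F.as_matrix()[:,2];o=[]
    for g in([466,-260,130],[466,-260,200],[450,-100,210],[430,100,210],[440,160,200]):
        q,e=ik(np.array(g)+22*z,F,(-.7,.2,-.9,-.3,0,0.));o.append((round(float(e),2),q.round(2).tolist()))
    print(be,o)
E
```

```text
[0.35,0.16,0.07,0.031,0.015,0.022,1,0.35,0.16,0.07,0.031,0.016,0.022,1,0.36,0.16,0.07,0.03,0.015,0.022,1,0.35,0.14,0.08,0.031,0.016,0.022,1,0.36,0.15,0.07,0.031,0.015,0.023,1,0.37,0.13,0.08,0.031,0.016,0.022,1,0.36,0.13,0.07,0.03,0.015,0.022,1,0.36,0.13,0.08,0.031,0.016,0.022,1]
-90 [(0.0, [-0.22, 0.43, -0.7, 0.19, -0.85, 1.24]), (0.0, [-0.22, 0.31, -0.63, 0.38, -0.85, 1.24]), (0.0, [0.13, 0.37, -0.49, 0.87, -0.86, 1.77]), (0.0, [0.52, 0.57, -0.18, 1.35, -0.73, 2.3]), (0.0, [0.6, 0.67, -0.03, 1.46, -0.68, 2.39])]
-60 [(0.0, [-0.37, 0.31, -1.12, -0.61, -0.5, 0.47]), (0.0, [-0.37, 0.1, -1.04, -0.31, -0.5, 0.47]), (0.0, [0.08, 0.07, -0.95, 0.08, -0.77, 0.94]), (0.0, [0.6, 0.3, -0.6, 0.76, -0.87, 1.68]), (0.0, [0.69, 0.42, -0.45, 0.9, -0.86, 1.83])]
-45 [(0.0, [-0.54, 0.3, -1.25, -0.83, -0.19, 0.16]), (0.0, [-0.54, 0.04, -1.15, -0.47, -0.19, 0.16]), (0.0, [-0.03, -0.05, -1.14, -0.23, -0.55, 0.54]), (0.0, [0.59, 0.14, -0.83, 0.37, -0.85, 1.27]), (0.0, [0.69, 0.26, -0.69, 0.51, -0.87, 1.43])]
-30 [(0.15, [-0.74, 0.27, -1.27, -0.81, 0.16, -0.14]), (0.0, [-0.74, 0.01, -1.18, -0.48, 0.17, -0.14]), (0.0, [-0.23, -0.15, -1.26, -0.39, -0.22, 0.19]), (0.0, [0.52, -0.0, -1.04, -0.0, -0.73, 0.84]), (0.0, [0.66, 0.12, -0.92, 0.11, -0.79, 1.0])]
-10 [(0.0, [-0.97, 0.26, -1.18, -0.57, 0.58, -0.58]), (0.0, [-0.97, 0.04, -1.09, -0.25, 0.58, -0.58]), (0.14, [-0.58, -0.21, -1.27, -0.3, 0.31, -0.28]), (0.0, [0.31, -0.16, -1.26, -0.34, -0.36, 0.32]), (0.0, [0.51, -0.03, -1.17, -0.32, -0.5, 0.48])]
0 [(0.0, [-1.05, 0.28, -1.08, -0.32, 0.73, -0.84]), (0.0, [-1.05, 0.09, -0.99, -0.04, 0.73, -0.84]), (0.0, [-0.74, -0.18, -1.24, -0.21, 0.54, -0.53]), (0.33, [0.14, -0.24, -1.27, -0.3, -0.11, 0.1]), (0.0, [0.38, -0.08, -1.25, -0.44, -0.28, 0.25])]
```

Call:
send_rows --moves '[0.35,0.16,0.07,0.031,0.015,0.022,1,0.35,0.16,0.07,0.031,0.016,0.022,1,0.36,0.16,0.07,0.03,0.015,0.022,1,0.35,0.14,0.08,0.031,0.016,0.022,1,0.36,0.15,0.07,0.031,0.015,0.023,1,0.37,0.13,0.08,0.031,0.016,0.022,1,0.36,0.13,0.07,0.03,0.015,0.022,1,0.36,0.13,0.08,0.031,0.016,0.022,1]'

```text
time_s: 14.03
tcp_pos: [501.4, 169.8, 187.0]
tcp_rot: [0.0, 0.906, -0.0, 0.423]
force: [-0.5, -0.2, -0.3]
gripper_width: 1.004
grip_force: 0.0
```

```bash
python3 - <<'E'
from kin import *
s=bot.state();p,R=s["tcp_pos"],Ro.from_quat(s["tcp_rot"]);print(p,s["qpos"].round(2),(R.inv()*fwd(0,40)).as_rotvec().round(3))
F=fwd(0,40);z=F.as_matrix()[:,2];G=np.array([539,169.5,155.5])
rows(interp(p,R,G+22*z,F,8,True),1)
mill()
E
```

```text
[501.43278063 169.82097715 186.95760039] [ 0.35  0.01 -1.17 -0.45 -0.27  0.23] [-0.001  0.001  0.   ]
[0,0,0.33,0,0,0,1,0,0,0.65,0,0,0,1,0,-0.01,1.12,0,0,0,1,0,0,1.45,0,0,0,1,0,-0.01,1.45,-0.001,0.001,0,1,0,0,1.12,0,0,0,1,0,-0.01,0.65,0,0,0,1,0,0,0.33,0,0,0,1]
scene mill 121 [538.1 168.8] 97.5 177.2 z 171.0
[(-152, 33), (-96, 11), (-92, 22), (24, 4), (28, 6), (88, 19), (92, 4), (148, 21), (152, 10)]
[(-96, 4), (-92, 16), (84, 4), (88, 18)]
```

Right on the planned pose. Advance, then close.

Call:
send_rows --moves '[0,0,0.33,0,0,0,1,0,0,0.65,0,0,0,1,0,-0.01,1.12,0,0,0,1,0,0,1.45,0,0,0,1,0,-0.01,1.45,0,0,0,1,0,-0.02,1.12,0,0,0,1,0,-0.01,0.65,0,0,0,1,0,0,0.33,0,0,0,1]'

```text
time_s: 14.8
tcp_pos: [557.4, 169.0, 140.5]
tcp_rot: [-0.001, 0.906, 0.0, 0.423]
force: [-0.2, 0.0, -0.7]
gripper_width: 1.001
grip_force: 0.0
```

```bash
python3 - <<'E'
from h import *
s=bot.state();print(s["tcp_pos"],s["force"])
a=cv2.resize(bot.read_camera("wrist")[0],(400,300));b=cv2.resize(bot.read_camera("scene")[0][120:260,170:357],(400,300),interpolation=cv2.INTER_CUBIC)
cv2.imwrite("pics/c5.png",np.hstack([a,b]))
E
```

```text
[557.44161856 168.97153874 140.47434793] [-0.1836362   0.01779515 -0.70398904]
```

View pics/c5.png

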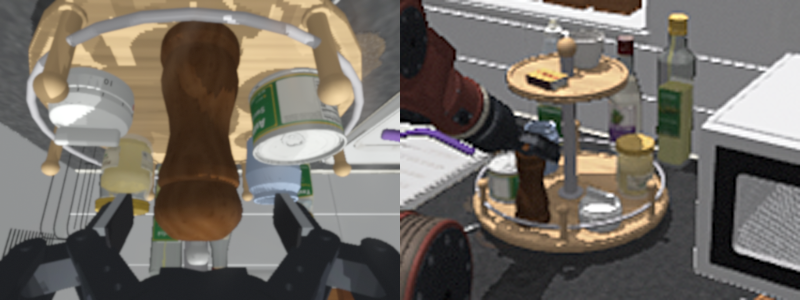

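The wrist view shows the mill's head centred between the pads, at (200,210). The timer and tin are clear of the hand. Closing now.

Call:
send_rows --moves '[0,0,0,0,0,0,0.8,0,0,0,0,0,0,0.7,0,0,0,0,0,0,0.62,0,0,0,0,0,0,0.55,0,0,0,0,0,0,0.45,0,0,0,0,0,0,0.3,0,0,0,0,0,0,0.2,0,0,0,0,0,0,0]' --grip_force 40

```text
time_s: 15.57
tcp_pos: [557.8, 170.1, 142.6]
tcp_rot: [-0.001, 0.905, 0.001, 0.425]
force: [-0.7, -1.1, 6.6]
gripper_width: 0.55
grip_force: 40.5
```

```bash
python3 - <<'E'
from h import *
s=bot.state();p,R=s["tcp_pos"],Ro.from_quat(s["tcp_rot"]);print(p,s["force"],s["grip_force"],s["gripper_width"])
mill()
F=fwd(0,40);P=interp(p,R,p+[-3,0,5],F,3,False)+interp(p+[-3,0,5],F,p+[-20,0,40.],F,9,True)+interp(p+[-20,0,40.],F,p+[-22,0,46.],F,4,True)
rows(P,0)
E
```

```text
[557.77504109 170.05687207 142.56561275] [-0.65027424 -1.08983855  6.55664913] 40.54612189582258 0.549833336846596
scene mill 74 [539.3 170.5] 96.4 176.1 z 171.0
[(-152, 32), (-96, 10), (-92, 19), (24, 4), (28, 7), (88, 6), (148, 24), (152, 8)]
[(-156, 6), (-152, 13), (-96, 5), (-92, 13), (-32, 4)]
[-0.06,0,-0.18,0.001,0.001,0,0,-0.07,0,-0.19,0.001,0.002,0.001,0,-0.06,0,-0.18,0,0.001,0.001,0,-0.06,0,-0.14,0,0,0,0,-0.12,0,-0.26,0,0,0,0,-0.2,0,-0.44,0,0,0,0,-0.27,0,-0.6,0,0,0,0,-0.29,0,-0.67,0,0,0,0]
[-0.27,0,-0.6,0,0,0,0,-0.2,0,-0.44,0,0,0,0,-0.12,0,-0.26,0,0,0,0,-0.06,0,-0.14,0,0,0,0,-0.05,0,-0.08,0,0,0,0,-0.11,0,-0.19,0,0,0,0,-0.12,0,-0.2,0,0,0,0,-0.05,0,-0.07,0,0,0,0]
```

Call:
send_rows --moves '[-0.06,0,-0.18,0,0,0,0,-0.07,0,-0.19,0,0,0,0,-0.06,0,-0.18,0,0,0,0,-0.06,0,-0.14,0,0,0,0,-0.12,0,-0.26,0,0,0,0,-0.2,0,-0.44,0,0,0,0,-0.27,0,-0.6,0,0,0,0,-0.29,0,-0.67,0,0,0,0]'

```text
time_s: 16.33
tcp_pos: [543.5, 169.8, 167.5]
tcp_rot: [-0.001, 0.906, 0.0, 0.423]
force: [-0.3, 0.8, -1.7]
gripper_width: 0.554
grip_force: 41.2
```

Call:
send_rows --moves '[-0.27,0,-0.6,0,0,0,0,-0.2,0,-0.44,0,0,0,0,-0.12,0,-0.26,0,0,0,0,-0.06,0,-0.14,0,0,0,0,-0.05,0,-0.08,0,0,0,0,-0.11,0,-0.19,0,0,0,0,-0.12,0,-0.2,0,0,0,0,-0.05,0,-0.07,0,0,0,0]'

```text
time_s: 17.0
tcp_pos: [535.0, 169.8, 187.6]
tcp_rot: [-0.001, 0.906, 0.0, 0.424]
force: [-0.1, -1.0, -1.4]
gripper_width: 0.553
grip_force: 41.2
```

```bash
python3 - <<'E'
from kin import *
s=bot.state();p,R=s["tcp_pos"],Ro.from_quat(s["tcp_rot"]);print(p,s["force"],s["grip_force"],s["gripper_width"],s["qpos"].round(2))
a=cv2.resize(bot.read_camera("wrist")[0],(400,300));b=cv2.resize(bot.read_camera("scene")[0][120:260,170:357],(400,300),interpolation=cv2.INTER_CUBIC)
cv2.imwrite("pics/c6.png",np.hstack([a,b]))
P,C,_=cloud("scene");m=(C.astype(int).sum(1)<230)&(C[:,2]>=C[:,0])&(np.abs(P[:,0]-517)<45)&(np.abs(P[:,1]-170)<45)
for z0 in range(60,230,15):
    Q=P[m&(P[:,2]>=z0)&(P[:,2]<z0+15)]
    if len(Q):print(z0,len(Q),Q.mean(0).round(),end=";")
E
```

```text
[534.96166218 169.81163332 187.64583964] [-0.08398004 -0.97510792 -1.36305322] 41.18943100911565 0.5527837153337954 [ 0.31  0.06 -1.12 -0.46 -0.24  0.2 ]
75 8 [501. 148.  89.];90 79 [497. 154.  97.];105 66 [496. 155. 113.];120 78 [500. 157. 127.];135 56 [502. 158. 142.];150 46 [502. 158. 158.];165 44 [501. 158. 173.];180 57 [500. 158. 187.];195 38 [496. 158. 201.];210 7 [484. 144. 217.];225 5 [506. 141. 233.];
```

View pics/c6.png

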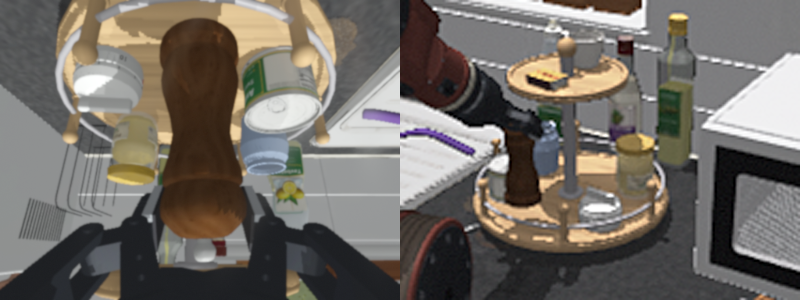

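The scene crop shows the mill held upright and clear of the deck, at (522,170), with everything else standing. The wrist view shows it well gripped. I'll carry it out and over to the tray.

```bash
cat > carry.py <<'E'
from kin import *
from scipy.interpolate import CubicSpline
def pose(m,be): return np.array([m[0]+18.5*np.cos(np.radians(be)),m[1]+18.5*np.sin(np.radians(be)),m[2]+106.6]),fwd(be,40)
E
python3 - <<'E'
from carry import *
W=np.array([[516.5,169.8,81,0],[440,165,84,-28],[428,100,84,-42],[445,-90,84,-58],[466,-258,84,-60]])
u=np.r_[0,np.cumsum(np.linalg.norm(np.diff(W[:,:2],axis=0),axis=1))]
S=CubicSpline(u/u[-1],W)
n=40;f=np.arange(1,n+1)/n;f=f-np.sin(2*np.pi*f)/(2*np.pi)*.8
P=[pose(S(a)[:3],S(a)[3]) for a in f]
q=bot.state()["qpos"]
for i,a in enumerate(f):
    q,e=ik(*P[i],q)
    if i%5==4 or e>.05:print(i,S(a).round(),q.round(2),round(float(e),2))
rows(P,0)
E
```

```text
4 [490. 180.  82.  -8.] [ 0.46  0.06 -1.08 -0.35 -0.45  0.41] 0.0
9 [448. 174.  84. -24.] [ 0.64  0.09 -0.96 -0.01 -0.73  0.85] 0.0
14 [428.  99.  84. -42.] [ 0.58  0.12 -0.88  0.27 -0.83  1.18] 0.0
19 [434. -11.  84. -54.] [ 0.32  0.09 -0.93  0.22 -0.82  1.12] 0.0
24 [ 449. -115.   84.  -59.] [ 0.03  0.06 -1.   -0.02 -0.73  0.84] 0.0
29 [ 460. -194.   84.  -59.] [-0.2   0.06 -1.03 -0.2  -0.6   0.62] 0.0
34 [ 465. -239.   84.  -60.] [-0.32  0.08 -1.03 -0.27 -0.53  0.51] 0.0
39 [ 466. -258.   84.  -60.] [-0.37  0.09 -1.03 -0.29 -0.5   0.48] 0.0
[0.26,0.16,-0.34,0.018,0.002,0.015,0,0.28,0.14,-0.36,0.018,0,0.015,0,0.31,0.13,-0.42,0.019,0,0.017,0,0.37,0.11,-0.47,0.024,0,0.02,0,0.43,0.07,-0.56,0.028,0,0.023,0,0.48,-0.02,-0.62,0.034,0,0.028,0,0.52,-0.16,-0.67,0.038,0,0.032,0,0.52,-0.35,-0.68,0.043,0,0.036,0]
[0.48,-0.6,-0.62,0.047,0,0.04,0,0.37,-0.88,-0.48,0.05,0,0.042,0,0.19,-1.17,-0.27,0.052,0,0.043,0,-0.03,-1.44,0.03,0.051,0,0.043,0,-0.31,-1.65,0.35,0.05,0,0.042,0,-0.56,-1.76,0.68,0.048,0,0.04,0,-0.78,-1.79,0.95,0.045,0,0.038,0,-0.92,-1.71,1.11,0.041,0,0.035,0]
[-1.03,-1.61,1.23,0.038,0,0.031,0,-1.11,-1.48,1.33,0.033,0,0.028,0,-1.18,-1.35,1.41,0.028,0,0.023,0,-1.23,-1.23,1.46,0.023,0,0.02,0,-1.24,-1.1,1.48,0.019,0,0.015,0,-1.25,-0.99,1.48,0.014,0,0.012,0,-1.24,-0.9,1.47,0.011,0,0.009,0,-1.21,-0.83,1.43,0.008,0,0.007,0]
[-1.16,-0.77,1.38,0.005,0,0.004,0,-1.1,-0.72,1.31,0.004,0,0.004,0,-1.03,-0.67,1.23,0.003,0,0.002,0,-0.96,-0.63,1.14,0.001,0,0.001,0,-0.88,-0.59,1.05,0.002,0,0.002,0,-0.79,-0.54,0.94,0.001,0,0.001,0,-0.69,-0.49,0.83,0.001,0,0.001,0,-0.61,-0.44,0.73,0.001,0,0,0]
[-0.53,-0.38,0.63,0.001,0,0.001,0,-0.44,-0.33,0.52,0.001,0,0.001,0,-0.36,-0.28,0.44,0.001,0,0.001,0,-0.3,-0.23,0.36,0.001,0,0.001,0,-0.24,-0.19,0.29,0.001,0,0,0,-0.2,-0.16,0.24,0,0,0.001,0,-0.17,-0.14,0.2,0.001,0,0,0,-0.16,-0.12,0.19,0.001,0,0.001,0]
```

Call:
send_rows --moves '[0.26,0.16,-0.34,0.018,0.002,0.015,0,0.28,0.14,-0.36,0.018,0,0.015,0,0.31,0.13,-0.42,0.019,0,0.017,0,0.37,0.11,-0.47,0.024,0,0.02,0,0.43,0.07,-0.56,0.028,0,0.023,0,0.48,-0.02,-0.62,0.034,0,0.028,0,0.52,-0.16,-0.67,0.038,0,0.032,0,0.52,-0.35,-0.68,0.043,0,0.036,0]'

```text
time_s: 17.82
tcp_pos: [482.2, 176.7, 189.7]
tcp_rot: [0.13, 0.897, -0.061, 0.419]
force: [-0.3, -0.3, -2.8]
gripper_width: 0.552
grip_force: 41.3
```

Call:
send_rows --moves '[0.48,-0.6,-0.62,0.047,0,0.04,0,0.37,-0.88,-0.48,0.05,0,0.042,0,0.19,-1.17,-0.27,0.052,0,0.043,0,-0.03,-1.44,0.03,0.051,0,0.043,0,-0.31,-1.65,0.35,0.05,0,0.042,0,-0.56,-1.76,0.68,0.048,0,0.04,0,-0.78,-1.79,0.95,0.045,0,0.038,0,-0.92,-1.71,1.11,0.041,0,0.035,0]'

```text
time_s: 18.48
tcp_pos: [441.0, 64.5, 190.3]
tcp_rot: [0.349, 0.836, -0.162, 0.39]
force: [0.9, 0.7, -1.5]
gripper_width: 0.556
grip_force: 41.3
```

Call:
send_rows --moves '[-1.03,-1.61,1.23,0.038,0,0.031,0,-1.11,-1.48,1.33,0.033,0,0.028,0,-1.18,-1.35,1.41,0.028,0,0.023,0,-1.23,-1.23,1.46,0.023,0,0.02,0,-1.24,-1.1,1.48,0.019,0,0.015,0,-1.25,-0.99,1.48,0.014,0,0.012,0,-1.24,-0.9,1.47,0.011,0,0.009,0,-1.21,-0.83,1.43,0.008,0,0.007,0]'

```text
time_s: 19.15
tcp_pos: [456.0, -112.3, 190.7]
tcp_rot: [0.441, 0.792, -0.205, 0.37]
force: [0.6, 0.2, -0.9]
gripper_width: 0.553
grip_force: 41.3
```

Call:
send_rows --moves '[-1.16,-0.77,1.38,0.005,0,0.004,0,-1.1,-0.72,1.31,0.004,0,0.004,0,-1.03,-0.67,1.23,0.003,0,0.002,0,-0.96,-0.63,1.14,0.001,0,0.001,0,-0.88,-0.59,1.05,0.002,0,0.002,0,-0.79,-0.54,0.94,0.001,0,0.001,0,-0.69,-0.49,0.83,0.001,0,0.001,0,-0.61,-0.44,0.73,0.001,0,0,0]'

```text
time_s: 19.82
tcp_pos: [472.2, -233.3, 190.5]
tcp_rot: [0.45, 0.787, -0.21, 0.367]
force: [0.0, -1.0, -1.3]
gripper_width: 0.556
grip_force: 41.3
```

Call:
send_rows --moves '[-0.53,-0.38,0.63,0.001,0,0.001,0,-0.44,-0.33,0.52,0.001,0,0.001,0,-0.36,-0.28,0.44,0.001,0,0.001,0,-0.3,-0.23,0.36,0.001,0,0.001,0,-0.24,-0.19,0.29,0.001,0,0,0,-0.2,-0.16,0.24,0,0,0.001,0,-0.17,-0.14,0.2,0.001,0,0,0,-0.16,-0.12,0.19,0.001,0,0.001,0]'

```text
time_s: 20.48
tcp_pos: [475.2, -274.1, 190.6]
tcp_rot: [0.453, 0.785, -0.212, 0.366]
force: [-0.1, -0.4, -2.6]
gripper_width: 0.551
grip_force: 41.3
```

```bash
python3 - <<'E'
from kin import *
s=bot.state();p,R=s["tcp_pos"],Ro.from_quat(s["tcp_rot"]);print(p,s["force"],s["grip_force"],(R.inv()*fwd(-60,40)).as_rotvec().round(3))
b=cv2.resize(bot.read_camera("scene")[0][170:350,260:460],(444,400),interpolation=cv2.INTER_CUBIC);a=cv2.resize(bot.read_camera("top")[0][180:300,290:430],(356,400)) 
cv2.imwrite("pics/c7.png",np.hstack([a,b]))
P,C,_=cloud("scene");m=(C.astype(int).sum(1)<230)&(C[:,2]>=C[:,0])&(np.abs(P[:,0]-460)<50)&(np.abs(P[:,1]+250)<60)
for z0 in range(60,230,15):
    Q=P[m&(P[:,2]>=z0)&(P[:,2]<z0+15)]
    if len(Q):print(z0,len(Q),Q.mean(0).round(),Q.min(0).round(),end=";")
E
```

```text
[ 475.23935379 -274.12055831  190.55805019] [-0.12035846 -0.38102287 -2.63260762] 41.30258103541564 [-0.  0. -0.]
75 8 [ 444. -272.   89.] [ 434. -310.   87.];90 125 [ 441. -265.   98.] [ 430. -286.   90.];105 91 [ 441. -263.  113.] [ 433. -284.  105.];120 120 [ 445. -263.  127.] [ 435. -284.  120.];135 102 [ 447. -262.  142.] [ 438. -280.  135.];150 74 [ 449. -263.  157.] [ 440. -277.  150.];165 61 [ 447. -264.  172.] [ 441. -280.  165.];180 62 [ 443. -262.  187.] [ 437. -283.  180.];195 17 [ 446. -270.  203.] [ 429. -283.  197.];210 54 [ 465. -265.  217.] [ 427. -280.  210.];225 1 [ 436. -265.  232.] [ 436. -265.  232.];
```

View pics/c7.png

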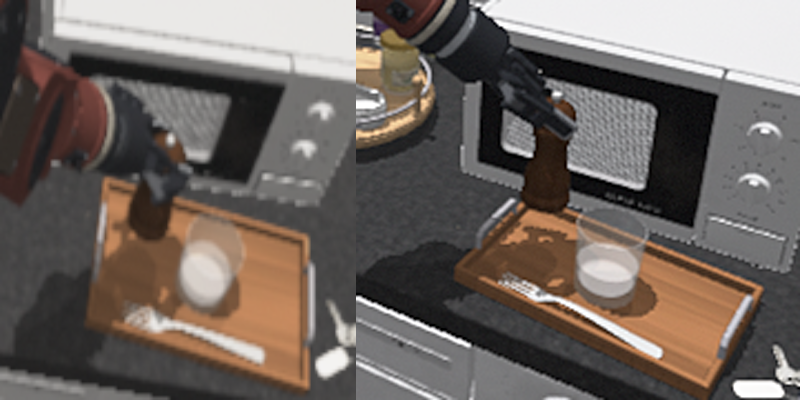

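The mill hangs upright over the tray's left end, at (548,175) in the scene crop. The tumbler at (608,270) and the fork are untouched. Lowering it now.

Call:
send_rows --moves '[0.15,0,0.13,0,0,0,0,0.31,0,0.26,0,0,0,0,0.54,0,0.45,0,0,0,0,0.69,0,0.58,0,0,0,0,0.77,0,0.64,0,0,0,0,0.77,0,0.64,0,0,0,0,0.69,0,0.58,0,0,0,0,0.54,0,0.45,0,0,0,0]'

```text
time_s: 21.3
tcp_pos: [474.9, -273.6, 131.3]
tcp_rot: [0.453, 0.785, -0.211, 0.366]
force: [0.3, 0.1, -2.3]
gripper_width: 0.553
grip_force: 41.3
```

Call:
send_rows --moves '[0.38,0,0.32,0,0,0,0,0.23,0,0.19,0,0,0,0,0.15,0,0.13,0,0,0,0,0.08,0,0.06,0,0,0,0,0.08,0,0.06,0,0,0,0,0.04,0,0.03,0,0,0,0,0,0,0,0,0,0,0,0,0,0,0,0,0,0]'

```text
time_s: 21.97
tcp_pos: [475.3, -273.9, 120.3]
tcp_rot: [0.453, 0.785, -0.212, 0.366]
force: [0.1, 0.3, -1.8]
gripper_width: 0.556
grip_force: 41.3
```

Call:
send_rows --moves '[0.08,0,0.06,0,0,0,0,0.08,0,0.06,0,0,0,0,0.08,0,0.06,0,0,0,0,0.08,0,0.06,0,0,0,0,0.04,0,0.03,0,0,0,0,0,0,0,0,0,0,0,0,0,0,0,0,0,0,0,0,0,0,0,0,0]'

```text
time_s: 22.63
tcp_pos: [475.0, -273.6, 115.5]
tcp_rot: [0.453, 0.785, -0.212, 0.366]
force: [0.7, 0.4, -1.1]
gripper_width: 0.554
grip_force: 41.3
```

Call:
send_rows --moves '[0.04,0,0.03,0,0,0,0,0.04,0,0.03,0,0,0,0,0.04,0,0.03,0,0,0,0,0,0,0,0,0,0,0,0,0,0,0,0,0,0,0,0,0,0,0,0,0,0,0,0,0,0,0,0,0,0,0,0,0,0,0]'

```text
time_s: 23.3
tcp_pos: [475.3, -273.8, 114.5]
tcp_rot: [0.453, 0.784, -0.212, 0.367]
force: [-2.0, -0.7, 4.6]
gripper_width: 0.551
grip_force: 41.5
```

Call:
send_rows --moves '[0,0,0,0,0,0,0.57,0,0,0,0,0,0,0.6,0,0,0,0,0,0,0.64,0,0,0,0,0,0,0.68,0,0,0,0,0,0,0.72,0,0,0,0,0,0,0.78,0,0,0,0,0,0,0.8,0,0,0,0,0,0,0.8]' --grip_force 20

```text
time_s: 23.97
tcp_pos: [475.0, -273.5, 114.0]
tcp_rot: [0.453, 0.785, -0.211, 0.366]
force: [0.3, -0.5, -0.5]
gripper_width: 0.799
grip_force: 0.0
```

```bash
python3 - <<'E'
from h import *
s=bot.state();print(s["tcp_pos"],s["force"],s["grip_force"],s["gripper_width"])
P,C,_=cloud("scene");m=(C.astype(int).sum(1)<230)&(C[:,2]>=C[:,0])&(np.abs(P[:,0]-460)<50)&(np.abs(P[:,1]+250)<50)
for z0 in range(12,170,12):
    Q=P[m&(P[:,2]>=z0)&(P[:,2]<z0+12)]
    if len(Q):print(z0,len(Q),Q.mean(0).round(),end=";")
E
```

```text
[ 474.97637394 -273.53158112  113.98305692] [ 0.26174526 -0.52103128 -0.47756883] 0.0 0.7992506883259572
12 151 [ 450. -242.   18.];24 77 [ 444. -258.   29.];36 80 [ 441. -263.   42.];48 87 [ 444. -262.   54.];60 72 [ 446. -262.   66.];72 57 [ 447. -261.   77.];84 46 [ 445. -263.   90.];96 42 [ 441. -263.  102.];108 23 [ 438. -260.  112.];120 22 [ 459. -264.  128.];132 78 [ 460. -264.  140.];144 8 [ 468. -250.  146.];156 4 [ 415. -244.  165.];168 2 [ 441. -237.  172.];
```

Released and standing. Retract back along the tool axis.

Call:
send_rows --moves '[0,0,-0.3,0,0,0,0.8,0,0,-0.6,0,0,0,0.8,0,0,-1,0,0,0,0.8,0,0,-1.5,0,0,0,0.8,0,0,-1.5,0,0,0,0.8,-0.8,0,-1.5,0,0,0,0.8,-0.8,0,-1.2,0,0,0,0.8,-0.4,0,-0.6,0,0,0,0.8]'

```text
time_s: 24.68
tcp_pos: [450.0, -229.6, 184.0]
tcp_rot: [0.453, 0.784, -0.211, 0.367]
force: [-0.1, 0.0, -0.3]
gripper_width: 0.798
grip_force: 0.0
```

```bash
python3 - <<'E'
from h import *
s=bot.state();print(s["tcp_pos"],s["force"],s["qd"].round(3))
a=cv2.resize(bot.read_camera("scene")[0][120:345,190:455],(707,600),interpolation=cv2.INTER_CUBIC)
cv2.imwrite("pics/c8.png",a)
P,C,_=cloud("scene");m=(C.astype(int).sum(1)<230)&(C[:,2]>=C[:,0])&(np.abs(P[:,0]-460)<50)&(np.abs(P[:,1]+250)<50)
for z0,r in((24,29),(112,25)):
    Q=P[m&(P[:,2]>z0)&(P[:,2]<z0+(8 if z0<50 else 28))];f=least_squares(lambda p:np.hypot(*(Q[:,:2]-p).T)-r,[466,-258],loss="soft_l1",f_scale=2);print(z0,len(Q),f.x.round(1))
    d=f.x-[441,-346];print("tray frame",d@[.993,-.114],d@[.114,.993])
E
```

```text
[ 449.97518482 -229.58949315  183.96062101] [-0.0652166   0.01349137 -0.27236973] [ 0.047 -0.232  0.1    0.347 -0.026  0.041]
24 55 [ 463.9 -254.9]
tray frame 12.32164611010847 93.0991625437843
112 213 [ 463.6 -257.2]
tray frame 12.324012751340243 90.72946266379859
```

View pics/c8.png

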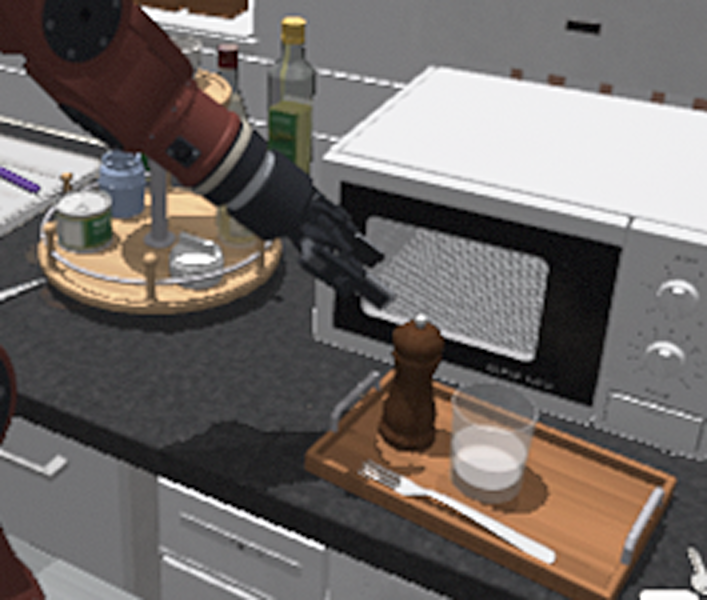

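The mill stands upright on the tray floor at (412,390), beside the tumbler and clear of the fork. The hand touches nothing. I'll let the arm settle and hand in.

Call:
send_rows --moves '[0,0,-0.5,0,0,0,0.8,0,0,-0.3,0,0,0,0.8,0,0,0,0,0,0,0.8,0,0,0,0,0,0,0.8,0,0,0,0,0,0,0.8,0,0,0,0,0,0,0.8,0,0,0,0,0,0,0.8,0,0,0,0,0,0,0.8]'

```text
time_s: 25.45
tcp_pos: [446.9, -225.0, 187.0]
tcp_rot: [0.453, 0.785, -0.212, 0.366]
force: [0.6, -0.6, 0.3]
gripper_width: 0.802
grip_force: 0.0
```

```bash
python3 -c "
from bench import bot
print(bot.sign_off())"
```

```text
the job is handed in; nothing more can be done
None
```

I turned the carousel, lifted the mill out over the rail and stood it upright on the tray beside the tumbler, clear of the fork. The job is handed in at about 25 s of the 72 s; no verdict was returned.

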